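# Stow the delicate compressor parts in the clip drawer

## Robot

A 7-joint arm with a two-finger parallel gripper is mounted at the origin on the work surface. World frame = base frame: x ahead of the robot, y to its left, z up, the work surface at z = 0. Lengths are in m, angles in rad, forces in N, time in s.
With the tool pointing down it reaches from about 0.425 to 0.875 m from the base axis. Payload 4.7 kg.
Tool frame: the origin (TCP) lies midway between the tips of the shut fingers; the grasp point (between the pads) lies 19 mm behind it (grip_depth is the distance from the TCP to the grasp point, in m); z points along the fingers, y is the line along which they close (so a half turn about z gives the same grasp; the last joint's range is limited). The gripper opens to 87 mm and grips with 3 to 60 N. Pads are 19 mm wide; open, the fingers measure 117 mm over their backs; the gripper's body (75 mm by 190 mm) begins 51 mm behind the grasp point.
Start: joints at [1.278, 0.321, -0.07, 1.45, 0.023, 1.371, -0.057], TCP at [0.196, -0.62, 0.223] pointing down, gripper open.
Joint ranges: [-2.86, 2.86], [-0.3, 2.09], [-1.38, 1.24], [0.06, 2.45], [-1.56, 4.7], [0.09, 2.05], [-2.69, 2.69]. Speed limits (rad/s): [2.57, 2.57, 3.14, 3.14, 3.14, 3.14, 3.14].

## Interface

Orientations are given as a unit quaternion [x, y, z, w].
In Python, from workcell import get_state, read_camera, sign_off, grip_depth gives the robot as it stands.
- The arm moves only by the shell command python3 -m creep 'ROWS'. ROWS is JSON, one flat list of numbers, 5 for each row, row after row: the closure, from -1 (fully open) to 1 (shut), so that 0 is half open, then the shift along the tool's x, y, z in m, then the turn about the tool's z in rad. A call has 1 to 8 rows; each row is the pose to reach, as a shift and turn from the pose commanded when the call began, along the tool's axes at that moment; what a row does not reach only later rows make up. A row lasts 1/10 s, in which the tool goes at most 50 mm and 8.59 degrees, less where a joint would pass 70% of its speed; a pose out of reach is approached as far as the arm can. A call with a gripper value outside its range is refused whole. The fingers move at their own pace and stop on an object; the grip force is fixed at half the most. Time passes only in rows, so rows that repeat a pose let the fingers close. It gives the time, the measured TCP pose, the force, the opening and the grip force at its end, in the units of the state.
- get_state(): the state, without advancing time (a new reading comes with each control period).
- read_camera(name): name is "side" or "top" or "wrist"; returns a dict with "img" (384x512x3 uint8, red, green, blue), "z_map" (384x512 float32, m along the optical axis (not along the pixel's ray), 0 where there is no reading), "intrinsics" (3x3 intrinsics, pixels), "R" (3x3) and "t" (3): a world point X has camera coordinates R X + t. Camera axes: x right, y down, z forward; pixel columns grow to the right and rows downward; lengths in m; the calibration is good to about 2 mm. A picture is of the moment at which its call begins.
- sign_off(): hands the job in; it is judged then, once.
The state is a dict: "clock": time; "joint_pos": joint angles; "joint_vel": joint speeds; "effort": joint torques, N m; "ee_pos": TCP position; "ee_rot": TCP orientation; "ft_force": force on the tool from outside, world axes, zero at the start; "wrist_torque": the same for the moment, N m; "gripper_width": finger opening in m; "grasp_force": force on a finger pad.
Only numpy, scipy, OpenCV 4.12 (cv2) and the standard library are available. Lean on these libraries where they do the work, as an engineer would, in place of code of your own. Each camera call takes 0.05 s, during which the arm holds its last target. There are 200 camera calls.

## Task

Put the stripped compressor's delicate parts away: pull the half-open drawer of the low bench unit fully out, snap every sight glass lying on the bench down into a spring clip place of its own until it sits home, stand the piston upright in the empty bay beside the clips, then slide the drawer fully shut. Glass and piston are delicate: grip them with less than 20 N from each finger, set them down rather than drop them, do not force them (less than 40 N) into the drawer, and do not slam the drawer. Leave all the other parts and tools where they are.

Things in the scene. Friction and masses are not known exactly. Their poses are not given: they have to be found in the camera images.
- cabinet: low grey bench drawer unit, 240 deep (x) x 420 wide (y) x 87 high; origin at the centre of its underside, on the bench; its x axis points from its front (the drawer side, facing the robot) to its back; fixed to the bench, its place and turn vary
- drawer (a joint): how far the unit's only drawer is pulled out, m: 0 shut (the drawer front stands flush with the unit's front edge), 0.19 fully out; it slides along the unit's -x with about 2 N of friction and stays where it is left
- handle (a point): middle of the drawer's straight bar handle, moving with the drawer: bar 120 long along y, about 10 thick, 35 in front of (-x of) the drawer front's outer face; 55 above the bench, 32 below the unit's top. The drawer front is 380 wide x 54 high (12 to 66 above the bench) and 15 thick
- bay (a point): centre of the rubber-lined floor of the piston bay in the drawer (moves with it), 18 above the bench; the bay is the compartment at the drawer's -y end, inside 115 (x) x 95 (y), with dividers 16 high at its +y side and back, the drawer wall 20 high at its -y side, the drawer front 48 high (above the drawer floor) on the robot's side; axes as the cabinet's
- piston: bare aluminium piston, a cylinder 52 in diameter and 48 high with three dark ring grooves near its crown, standing upright crown up on its open end; about 0.24 kg; origin at the centre of its underside, z up; soft skirt: at most 20 N of grip from each finger
- clip0 (a point): clip place 0 of the row of four in the drawer, counted from the piston bay to +y, 66 apart; moves with the drawer. Where the middle of a sight glass lies when snapped home: 30 above the drawer floor, 48 above the bench; axes as the cabinet's. Each place has two steel spring clips, open upwards, 36 before and behind this point, each 10 long in x. The glass lies along x and is pressed straight down; black rests stop it at home
- clip1 (a point): clip place 1 of the row of four in the drawer, counted from the piston bay to +y, 66 apart; moves with the drawer. As clip0. The clip lips first touch the glass when it is about 12 above home, then take about 10 N in all to spring aside; the lips' tops are 10 above this point. Between a place's two clips there is free room for fingers down to the drawer floor
- clip2 (a point): clip place 2 of the row of four in the drawer, counted from the piston bay to +y, 66 apart; moves with the drawer. As clip0. The outermost places (0 and 3) are 34 from the divider (16 high) and the drawer's side wall (20 high); the ends of a glass clear the drawer front by 20
- clip3 (a point): clip place 3 of the row of four in the drawer, counted from the piston bay to +y, 66 apart; moves with the drawer. As clip0
- glass0: oil sight glass: glass tube 16 in diameter with a brass hexagon nut, 20 across flats and 13 long, on each end, 130 long over all; 70 g; origin at its middle, x along its length; it lies on the bench on a flat of its nuts (centre 10 above the bench). All are alike and any may be absent; at most 20 N of grip from each finger
- glass1: oil sight glass: glass tube 16 in diameter with a brass hexagon nut, 20 across flats and 13 long, on each end, 130 long over all; 70 g; origin at its middle, x along its length; it lies on the bench on a flat of its nuts (centre 10 above the bench). All are alike and any may be absent; at most 20 N of grip from each finger
- glass2: oil sight glass: glass tube 16 in diameter with a brass hexagon nut, 20 across flats and 13 long, on each end, 130 long over all; 70 g; origin at its middle, x along its length; it lies on the bench on a flat of its nuts (centre 10 above the bench). All are alike and any may be absent; at most 20 N of grip from each finger
- glass3: oil sight glass: glass tube 16 in diameter with a brass hexagon nut, 20 across flats and 13 long, on each end, 130 long over all; 70 g; origin at its middle, x along its length; it lies on the bench on a flat of its nuts (centre 10 above the bench). All are alike and any may be absent; at most 20 N of grip from each finger
- conrod: steel connecting rod lying on the bench, 110 long, 14 thick; origin near its underside; not part of the job, leave it where it is
- fitting: small brass elbow fitting, about 35 tall; origin near its underside; not part of the job, leave it where it is
- spanner: steel spanner 160 long lying on the bench; origin near its underside; not part of the job, leave it where it is
- driver: screwdriver 170 long lying on the bench; origin near its underside; not part of the job, leave it where it is
- pliers: red-handled circlip pliers, 150 long, lying on the bench; origin near its underside; not part of the job, leave it where it is
- jar: grease jar 56 in diameter, 65 high, standing on the drawer unit; origin near its underside; not part of the job, leave it where it is
- boltdish: steel dish of bolts, 70 x 100 x 30, on the drawer unit; origin near its underside; not part of the job, leave it where it is
Mind the look-alikes: they are no part of the job. Leave any blue or yellow look-alike of the piston alone.

How it is judged:
By the outcome, as a careful person would: the job done as asked, in the order asked, and still so for the second after the job is handed in, with the robot touching nothing.
Of glass0, glass1, glass2, glass3 only 2 to 4 are there at a start; the rules pass over those that are not, and their reading is None.
At some moment in a run one of glass0, glass1, glass2, glass3, piston may be knocked a few centimetres aside while the robot is not near it.
It also fails if it takes over 210 s, if anything falls off the work surface, if the arm or the gripper's body presses on something with over 40 N, if the wrist force passes 120 N, or if a joint passes its speed limit or range.

## Working session

There is one attempt and no reset: what is moved stays moved. The work goes in short steps, Python scripts to look and compute and a shell command to move; the robot and the scene stay as the last step left them, time stands still between calls to the robot, and variables do not carry over. Pictures are saved under pics/ and viewed, at most 16 in all, crops included, and the job is handed in when it is done.

```bash
ls; mkdir -p pics
python3 - <<'E'
from workcell import *
import cv2,numpy as np
print(get_state(),grip_depth)
for n in ["top","side"]:
    c=read_camera(n); np.savez(f"{n}0.npz",**c); print(n,c["intrinsics"],c["R"],c["t"])
    cv2.imwrite(f"pics/{n}0.png",cv2.resize(c["img"][:,:,::-1],(800,600),interpolation=cv2.INTER_CUBIC))
E
```

```text
pics
{'clock': 0.0, 'joint_pos': array([ 1.27808919,  0.32184294, -0.07010269,  1.45166595,  0.02262143,
        1.37076255, -0.05690586]), 'joint_vel': array([ 0.00150361,  0.00284837, -0.00074526,  0.00073644,  0.00038974,
       -0.00058085, -0.00154162]), 'effort': array([-1.42497947e-04, -4.91291893e+01, -4.03847108e-01, -3.12533891e+01,
       -6.40511164e-02,  4.35802387e-02,  1.36190197e-04]), 'ee_pos': array([ 0.19610444, -0.61914745,  0.22145323]), 'ee_rot': array([ 9.88252785e-01,  1.52825192e-01, -1.99158885e-04, -9.24441079e-04]), 'ft_force': array([-0.4644772 ,  0.16269684, -1.16526902]), 'wrist_torque': array([-0.00226979,  0.03731982, -0.02355326]), 'grasp_force': 0.0, 'gripper_width': 0.08674329999762477} 0.0187
top [[470.26395222   0.         258.91375586]
 [  0.         470.26395222 184.58847702]
 [  0.           0.           1.        ]] [[ 1.17528938e-02 -9.99930655e-01 -7.45412844e-04]
 [-9.91634288e-01 -1.15595434e-02 -1.28560550e-01]
 [ 1.28543018e-01  2.25013542e-03 -9.91701381e-01]] [0.12741361 0.55733047 1.4190841 ]
side [[359.59567655   0.         254.23039483]
 [  0.         359.59567655 199.19000625]
 [  0.           0.           1.        ]] [[-0.98775487 -0.15584684 -0.00721671]
 [-0.10221243  0.68138169 -0.72475625]
 [ 0.11786831 -0.71514387 -0.68896756]] [0.57118598 0.01402048 1.15018594]
```

View pics/top0.png

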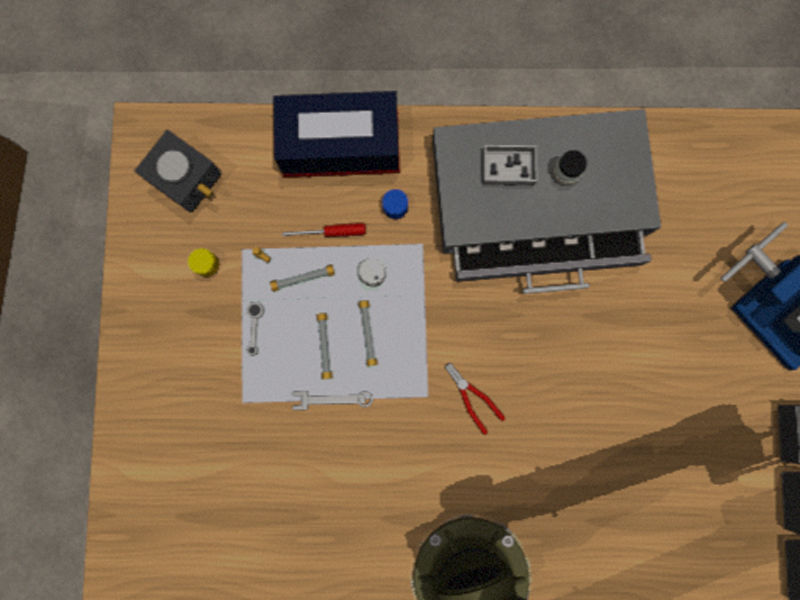

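View pics/side0.png

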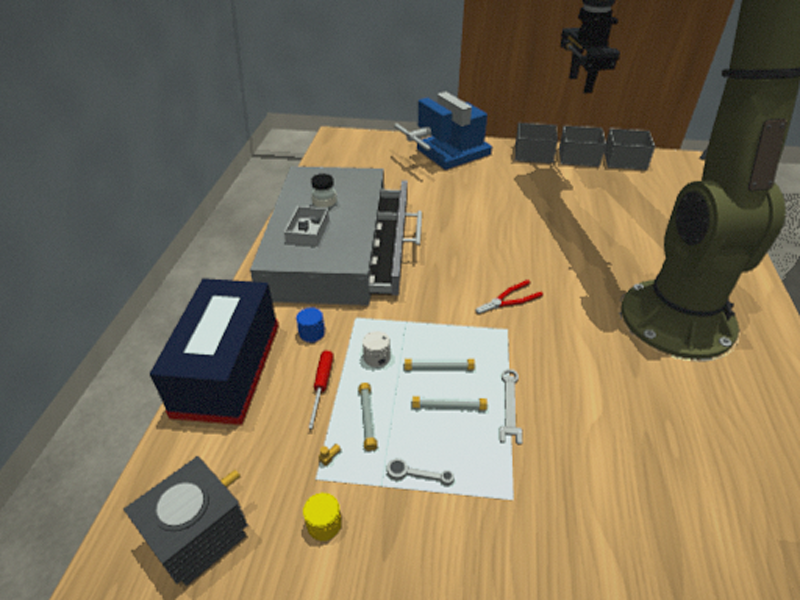

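```bash
cat > h.py <<'E'
from workcell import *
import cv2,numpy as np
np.set_printoptions(precision=4,suppress=True)
def pts(c):
    "world point per pixel"
    K,R,t=c["intrinsics"],c["R"],c["t"]; v,u=np.mgrid[0:384,0:512]
    d=np.stack([(u-K[0,2])/K[0,0],(v-K[1,2])/K[1,1],np.ones_like(u,float)],-1)*c["z_map"][...,None]
    P=(d-t)@R; P[c["z_map"]<=0]=np.nan; return P
def ray(c,u,v,z):
    K,R,t=c["intrinsics"],c["R"],c["t"]
    d=R.T@np.array([(u-K[0,2])/K[0,0],(v-K[1,2])/K[1,1],1.]); o=-R.T@t
    return (o+d*(z-o[2])/d[2])[:2]
def proj(c,X):
    p=c["intrinsics"]@(c["R"]@np.asarray(X,float)+c["t"]); return p[:2]/p[2]
def comps(m,n):
    k,l,s,ce=cv2.connectedComponentsWithStats(m.astype(np.uint8)); return [(s[i,4],ce[i],l==i) for i in range(1,k) if s[i,4]>=n]
def brass(c):
    h=cv2.cvtColor(c["img"],cv2.COLOR_RGB2HSV); return (h[...,0]>=14)&(h[...,0]<28)&(h[...,1]>130)&(h[...,2]>110)
def local(p):
    "world xy -> shift along tool x,y from the measured pose (tool down) and tool axes' headings"
    s=get_state(); from scipy.spatial.transform import Rotation as Ro
    M=Ro.from_quat(s["ee_rot"]).as_matrix(); return M.T@(np.asarray(p)-s["ee_pos"]),M
E
python3 - <<'E'
from h import *
c=dict(np.load("top0.npz"));P=pts(c)
x,y,z=P[...,0],P[...,1],P[...,2]
m=(abs(z-.087)<.007)&(y<0.1)&(y>-.5)&(x>.5)
a=max(comps(m,500),key=lambda q:q[0]);r=cv2.minAreaRect(np.float32(P[a[2]][:,:2]));print("cab",r,a[0])
box=cv2.boxPoints(r);print(box)
for lo,hi in((.05,.06),(.06,.072)):
  m=(z>lo)&(z<hi)&(x>.4)&(x<.8)&(y<0.1)&(y>-.45)
  for k in comps(m,25): 
    q=P[k[2]];print(lo,k[0],k[1],np.median(q,0),cv2.minAreaRect(np.float32(q[:,:2])))
m=brass(c)
for k in comps(m,8): print("brass",k[0],k[1],ray(c,*k[1],.015))
m=(z>.04)&(z<.056)&(x>.55)&(x<.85)&(y<.6)&(y>.0)
for k in comps(m,60): print("pist",k[0],k[1],ray(c,*k[1],.048),np.nanmedian(P[k[2]],0))
E
```

```text
cab ((0.7737482190132141, -0.1383666843175888), (0.242750346660614, 0.42208003997802734), 5.732913970947266) 9154
[[ 0.6319  0.0595]
 [ 0.6741 -0.3605]
 [ 0.9156 -0.3362]
 [ 0.8734  0.0837]]
0.05 43 [352.     184.1628] [ 0.5579 -0.1494  0.0578] ((0.5573441386222839, -0.15001755952835083), (0.010944860987365246, 0.06250166147947311), 6.753632068634033)
0.06 598 [353.6572 169.9883] [ 0.5999 -0.1513  0.0656] ((0.5977018475532532, -0.155349999666214), (0.021745560690760612, 0.37997573614120483), 5.85141134262085)
0.06 32 [367.0312 182.8438] [ 0.5612 -0.1946  0.0618] ((0.5626254677772522, -0.1956022083759308), (0.012622097507119179, 0.05319645628333092), 6.208194732666016)
brass 55249 [254.1253 225.8276] [0.4293 0.1473]
brass 10 [392.4  69.8] [ 0.9387 -0.2942]
brass 10 [134.6 170.2] [0.5997 0.5264]
brass 69 [458.5217 172.6667] [ 0.6037 -0.494 ]
brass 19 [210.8947 172.1579] [0.5962 0.2857]
brass 93 [350.4194 178.172 ] [ 0.5822 -0.1535]
brass 17 [366.7647 175.8824] [ 0.5901 -0.205 ]
brass 18 [334.3333 180.0556] [ 0.5757 -0.1029]
brass 19 [175.     182.4211] [0.5623 0.3977]
brass 18 [232.5556 194.0556] [0.5277 0.2162]
brass 21 [205.381  202.5238] [0.5001 0.3005]
brass 20 [237.3  231.35] [0.4116 0.1992]
brass 20 [208.95 239.55] [0.3853 0.2865]
brass 64 [490.8594 284.9219] [ 0.2578 -0.5779]
brass 16 [486.   296.75] [ 0.2223 -0.5613]
brass 46 [490.9348 300.3913] [ 0.2117 -0.5757]
brass 8008 [421.6796 347.1215] [ 0.0719 -0.3607]
brass 9 [314.5556 307.2222] [ 0.185  -0.0394]
brass 28 [349.5357 305.    ] [ 0.1929 -0.1457]
brass 11 [319.8182 307.4545] [ 0.1845 -0.0553]
brass 18 [139.3889 358.1667] [0.0299 0.4859]
brass 12 [149.8333 359.0833] [0.0276 0.4545]
pist 115 [213.7739 107.4435] [0.7965 0.2783] [0.7965 0.28   0.0486]
pist 215 [252.1442 128.7163] [0.7296 0.1571] [0.7291 0.1574 0.0478]
pist 227 [128.0793 166.6432] [0.6054 0.5381] [0.6048 0.5384 0.0474]
pist 227 [237.2996 173.    ] [0.5894 0.2009] [0.5895 0.2014 0.0476]
```

```bash
python3 -m creep '[1,0.02,-0.013,0,0, 1,0.05,-0.032,0,0, 1,0.09,-0.058,0,0, 1,0.13,-0.083,0,0, 1,0.17,-0.109,0,0, 1,0.21,-0.135,0,0, 1,0.235,-0.151,0,0, 1,0.25,-0.16,0,0]'; python3 -m creep '[1,0.02,-0.013,0,0.05, 1,0.05,-0.032,0,0.1, 1,0.09,-0.058,0,0.15, 1,0.13,-0.083,0,0.208, 1,0.17,-0.109,0,0.208, 1,0.21,-0.135,0,0.208, 1,0.235,-0.151,0,0.208, 1,0.254,-0.164,0,0.208]'
python3 - <<'E'
from h import *
import time
c=read_camera("wrist");cv2.imwrite("pics/w1.png",c["img"][:,:,::-1])
print(local([.5787,-.158,.045]));s=get_state();print(s["ee_pos"],s["clock"])
E
```

```text
clock: 0.9
ee_pos: [0.3885, -0.3882, 0.2223]
ee_rot: [0.988, 0.155, 0.0, -0.0]
ft_force: [0.2, -0.4, -0.3]
gripper_width: 0.031
grasp_force: 0.0
clock: 1.7
ee_pos: [0.58, -0.1556, 0.222]
ee_rot: [0.999, 0.051, -0.0, -0.001]
ft_force: [-0.3, -0.5, -0.0]
gripper_width: 0.0006
grasp_force: 0.0
(array([-0.0041,  0.0066,  0.1769]), array([[ 0.9944,  0.1058,  0.0013],
       [ 0.1058, -0.9944,  0.0039],
       [ 0.0017, -0.0037, -1.    ]]))
[ 0.5818 -0.1517  0.222 ] 1.75
```

View pics/w1.png

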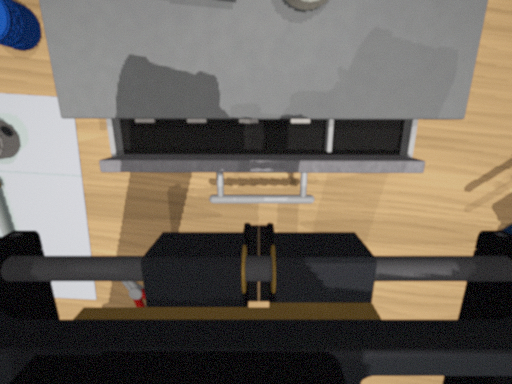

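Run:
```python
from h import *
c=read_camera("wrist")
print("bar",ray(c,210,199,.058),ray(c,313,199,.058))
print("front top",ray(c,102,160,.066),ray(c,421,160,.066),ray(c,102,172,.062),ray(c,421,172,.062))
print("unit edge",ray(c,60,118,.087),ray(c,466,118,.087))
s=get_state();print(s["ee_pos"]); print(local([.5787,-.158,.045])[0])
```

```text
bar [ 0.5525 -0.0946] [ 0.5662 -0.2211]
front top [0.5889 0.0315] [ 0.6283 -0.3355] [0.5736 0.0344] [ 0.614  -0.3418]
unit edge [0.6332 0.0612] [ 0.6778 -0.3575]
[ 0.5805 -0.1538  0.2219]
[-0.0023  0.0045  0.1769]
```

```bash
python3 -m creep '[1,-0.001,0.003,0.02,-0.006, 1,-0.001,0.003,0.05,-0.006, 1,-0.001,0.003,0.08,-0.006, 1,-0.001,0.003,0.11,-0.006, 1,-0.001,0.003,0.14,-0.006, 1,-0.001,0.003,0.16,-0.006, 1,-0.001,0.003,0.17,-0.006, 1,-0.001,0.003,0.177,-0.006]'; python3 -m creep '[1,0,0,0,0,1,-0.003,0,0,0, 1,-0.006,0,0,0, 1,-0.01,0,0,0, 1,-0.015,0,0,0,1,-0.02,0,0,0,1,-0.025,0,0,0,1,-0.03,0,0,0]'; python3 -m creep '[1,-0.006,0,0,0,1,-0.012,0,0,0, 1,-0.018,0,0,0, 1,-0.024,0,0,0, 1,-0.03,0,0,0,1,-0.036,0,0,0,1,-0.042,0,0,0,1,-0.048,0,0,0]';python3 -m creep '[1,-0.006,0,0,0,1,-0.012,0,0,0, 1,-0.018,0,0,0, 1,-0.022,0,0,0, 1,-0.026,0,0,0,1,-0.03,0,0,0,1,-0.034,0,0,0,1,-0.036,0,0,0]'
```

```text
clock: 2.6
ee_pos: [0.5774, -0.1626, 0.0447]
ee_rot: [0.999, 0.052, -0.001, 0.0]
ft_force: [0.3, -0.1, 0.3]
gripper_width: 0.0004
grasp_force: 0.0
clock: 3.4
ee_pos: [0.5482, -0.1649, 0.0459]
ee_rot: [0.999, 0.052, 0.0, 0.0]
ft_force: [2.6, -0.0, 2.2]
gripper_width: 0.0003
grasp_force: 1.1
clock: 4.2
ee_pos: [0.5001, -0.1697, 0.0455]
ee_rot: [0.999, 0.052, -0.0, -0.0]
ft_force: [2.5, 0.5, 1.4]
gripper_width: 0.0002
grasp_force: 1.2
clock: 5.0
ee_pos: [0.4641, -0.1736, 0.0454]
ee_rot: [0.999, 0.052, -0.0, -0.0]
ft_force: [2.2, 0.7, 0.0]
gripper_width: 0.0002
grasp_force: 1.1
```

```bash
python3 -m creep '[1,-0.004,0,0,0,1,-0.008,0,0,0, 1,-0.01,0,0,0, 1,-0.012,0,0,0, 1,-0.012,0,0,0]'; python3 -m creep '[1,-0.002,0,0,0,1,-0.004,0,0,0,1,-0.004,0,0,0]';python3 -m creep '[1,-0.002,0,0,0,1,-0.003,0,0,0,1,-0.003,0,0,0]';python3 -m creep '[1,-0.002,0,0,0,1,-0.003,0,0,0,1,-0.003,0,0,0]'
```

```text
clock: 5.5
ee_pos: [0.4522, -0.175, 0.0454]
ee_rot: [0.999, 0.052, -0.0, 0.0]
ft_force: [0.1, -0.3, -0.4]
gripper_width: 0.0004
grasp_force: 0.3
clock: 5.8
ee_pos: [0.4485, -0.1755, 0.0455]
ee_rot: [0.999, 0.052, -0.0, 0.0]
ft_force: [0.9, 0.6, 0.0]
gripper_width: 0.0007
grasp_force: 0.4
clock: 6.1
ee_pos: [0.4456, -0.1757, 0.0455]
ee_rot: [0.999, 0.052, -0.0, 0.0]
ft_force: [0.8, 0.7, -0.4]
gripper_width: 0.0006
grasp_force: 0.6
clock: 6.4
ee_pos: [0.4447, -0.1758, 0.0458]
ee_rot: [0.999, 0.053, 0.002, 0.0]
ft_force: [6.9, 0.0, -4.7]
gripper_width: 0.0006
grasp_force: 3.2
```

```bash
python3 -m creep '[1,-0.001,0,0,0,1,-0.002,0,0,0,1,-0.002,0,0,0]';python3 -m creep '[1,0.005,0,0,0,1,0.011,0,0,0,1,0.011,0,0,0,1,0.011,0,-0.03,0,1,0.011,0,-0.06,0,1,0.011,0,-0.1,0,1,0.011,0,-0.13,0,1,0.011,0,-0.16,0]'; python3 -m creep '[-0.3,0,-0.04,0,0,-0.3,0,-0.08,-0.01,0,-0.3,0,-0.12,-0.02,0,-0.3,0,-0.16,-0.03,0,-0.3,0,-0.2,-0.05,0,-0.3,0,-0.23,-0.05,0,-0.3,0,-0.25,-0.05,0,-0.3,0,-0.25,-0.05,0]'
python3 - <<'E'
from h import *
c=read_camera("top"); np.savez("top1.npz",**c)
w=read_camera("wrist"); np.savez("w2.npz",**w)
im=cv2.resize(c["img"][100:260,130:450],(800,400),interpolation=cv2.INTER_CUBIC)
cv2.imwrite("pics/t1.png",im[:,:,::-1]);cv2.imwrite("pics/w2.png",w["img"][:,:,::-1])
s=get_state();print(s["ee_pos"],s["gripper_width"])
E
```

```text
clock: 6.7
ee_pos: [0.4446, -0.1758, 0.0461]
ee_rot: [0.999, 0.053, 0.004, 0.0]
ft_force: [10.0, 0.5, -7.2]
gripper_width: 0.0002
grasp_force: 5.1
clock: 7.5
ee_pos: [0.4513, -0.1751, 0.2069]
ee_rot: [0.999, 0.052, -0.0, 0.0]
ft_force: [0.6, 0.0, -0.2]
gripper_width: 0.0003
grasp_force: 0.0
clock: 8.3
ee_pos: [0.4249, 0.0765, 0.2558]
ee_rot: [0.998, 0.055, -0.0, 0.0]
ft_force: [-0.2, -0.1, 0.2]
gripper_width: 0.0535
grasp_force: 0.0
[0.4254 0.0729 0.2554] 0.05514006539235578
```

View pics/t1.png

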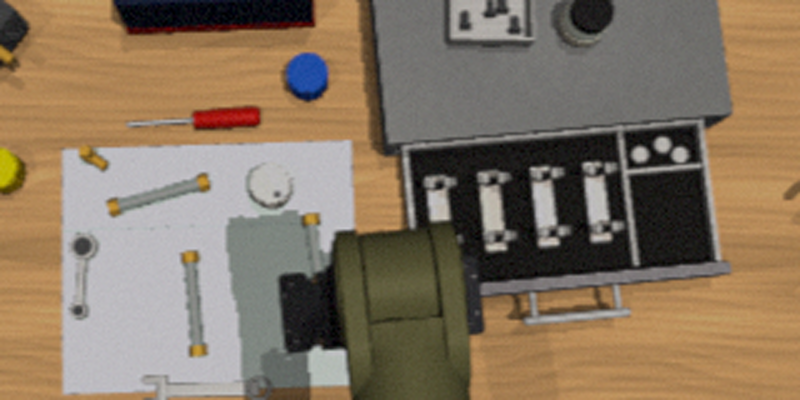

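View pics/w2.png

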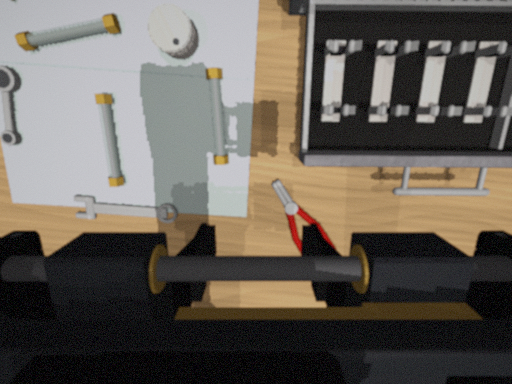

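```bash
cat >> h.py <<'E'
th=0.1; C=np.array([.7737,-.1384]); EX=np.array([np.cos(th),np.sin(th)]); EY=np.array([-EX[1],EX[0]])
def loc(p): d=np.asarray(p)[:2]-C; return np.array([d@EX,d@EY])
def wld(l): return C+l[0]*EX+l[1]*EY
E
python3 - <<'E'
from h import *
for n in("w2","top1"):
    c=dict(np.load(n+".npz"));P=pts(c);z=P[...,2]
    L=np.stack([(P[...,:2]-C)@EX,(P[...,:2]-C)@EY],-1)
    m=(z>.042)&(z<.062)&(L[...,0]<-.14)&(L[...,0]>-.285)&(abs(L[...,1])<.175)
    for k in comps(m,4): print(n,k[0],k[1],np.median(L[k[2]],0),loc(ray(c,*k[1],.055)),np.max(z[k[2]]))
    m=(z>.060)&(z<.075)&(L[...,0]<-.27)&(L[...,0]>-.33)&(abs(L[...,1])<.21)
    for k in comps(m,50): print("front",n,k[0],np.median(L[k[2]],0),L[k[2]].min(0),L[k[2]].max(0))
    m=(z>.080)&(z<.095)&(L[...,0]<.13)&(abs(L[...,1])<.23)
    for k in comps(m,200): print("cab",n,k[0],L[k[2]].min(0),L[k[2]].max(0))
for n in ["w2"]:
    c=dict(np.load(n+".npz"))
    for k in comps(brass(c),20): print(k[0],k[1],ray(c,*k[1],.015))
    print("pist",ray(c,174,31,.048))
E
```

```text
w2 115 [333.3565  45.7913] [-0.1707  0.1584] [-0.17    0.1581] 0.061872542190070545
w2 137 [353.5693  45.438 ] [-0.1701  0.1353] [-0.1694  0.1342] 0.06186773544038145
w2 120 [388.7167  46.4167] [-0.1703  0.0927] [-0.1701  0.0925] 0.061923305104091
w2 150 [409.7     46.0467] [-0.1703  0.0692] [-0.1695  0.0677] 0.0619940560472396
w2 136 [443.4412  47.3676] [-0.1706  0.0277] [-0.1706  0.0274] 0.06196767872229219
w2 173 [465.0925  46.6879] [-0.1702  0.0034] [-0.1697  0.0019] 0.06192047727338735
w2 157 [498.2484  47.7643] [-0.1705 -0.038 ] [-0.1705 -0.0377] 0.06199865509217888
w2 8 [510.375  52.75 ] [-0.1739 -0.063 ] [-0.1758 -0.0535] 0.04516652798343171
w2 4 [324.  106.5] [-0.2386  0.1655] [-0.2384  0.1641] 0.061880152516319856
w2 85 [329.0824 109.2824] [-0.2415  0.158 ] [-0.2417  0.1575] 0.06191670428537957
w2 107 [347.6355 109.4299] [-0.2413  0.1357] [-0.2417  0.1341] 0.0619404396843976
w2 94 [380.9894 109.6809] [-0.242   0.0925] [-0.2417  0.0922] 0.06192091203382732
w2 121 [400.6446 109.8926] [-0.242   0.0695] [-0.2418  0.0675] 0.061942551490519866
w2 107 [432.3458 110.1963] [-0.2416 
[... 1217 characters left out ...]
556 192.0556] [-0.2411  0.0058] [-0.2406  0.0047] 0.06180380324645251
top1 14 [324.8571 194.4286] [-0.2402  0.0957] [-0.2399  0.0956] 0.06188374489233188
top1 19 [332.3684 193.7368] [-0.2388  0.074 ] [-0.2398  0.0726] 0.061544447198271936
front top1 488 [-0.3025 -0.0387] [-0.31   -0.1899] [-0.2947  0.1129]
cab top1 9211 [-0.1212 -0.2105] [0.1206 0.2109]
cab top1 448 [-0.004   0.0221] [0.061  0.1166]
175 [109.6514  23.6171] [0.5928 0.2838]
151 [23.1325 41.3576] [0.5599 0.397 ]
116 [213.7328  72.8448] [0.5488 0.1471]
119 [103.5462  98.605 ] [0.4997 0.296 ]
86 [220.5233 159.6395] [0.4327 0.1299]
94 [115.9149 181.2021] [0.3836 0.2832]
98 [365.7551 270.7755] [ 0.2745 -0.1212]
pist [0.5857 0.1916]
```

Run:
```python
from h import *
print(local([.492,.1405,.10])); print(get_state()["ee_pos"])
```

```text
(array([ 0.0734, -0.0605,  0.1552]), array([[ 0.9945,  0.1047, -0.0006],
       [ 0.1047, -0.9945, -0.0012],
       [-0.0008,  0.0011, -1.    ]]))
[0.4254 0.0729 0.2554]
```

```bash
python3 -m creep '[-0.1,0.02,-0.016,0.03,-0.02,-0.1,0.04,-0.032,0.06,-0.042,-0.1,0.06,-0.048,0.1,-0.042,-0.1,0.073,-0.06,0.14,-0.042,-0.1,0.073,-0.06,0.16,-0.042,-0.1,0.073,-0.06,0.175,-0.042,-0.1,0.073,-0.06,0.175,-0.042,-0.1,0.073,-0.06,0.175,-0.042]'
python3 - <<'E'
from h import *
w=read_camera("wrist"); cv2.imwrite("pics/w3.png",w["img"][:,:,::-1])
for k in comps(brass(w),40): print(k[0],k[1],ray(w,*k[1],.015))
print(local([.492,.1405,.004])[0],get_state()["ee_pos"],get_state()["gripper_width"])
E
```

```text
clock: 9.2
ee_pos: [0.4926, 0.14, 0.0811]
ee_rot: [0.997, 0.073, 0.0, 0.0]
ft_force: [-0.1, 1.3, 0.2]
gripper_width: 0.0482
grasp_force: 0.0
514 [85.7996 53.858 ] [0.5932 0.2849]
236 [256.6398 139.7458] [0.549 0.149]
400 [ 74.8375 172.7275] [0.4999 0.2964]
[-0.0012 -0.0004  0.0777] [0.4931 0.1403 0.0817] 0.04795439486408638
```

View pics/w3.png

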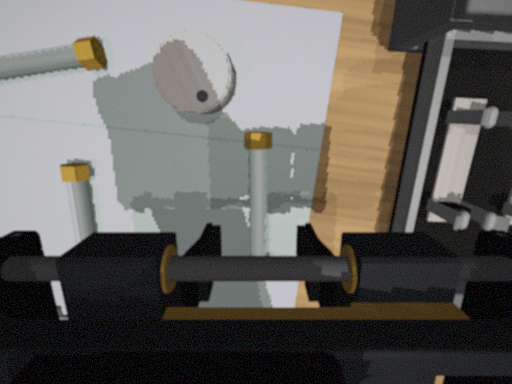

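```bash
python3 -m creep '[-0.1,0,0,0.02,0,-0.1,0,0,0.04,0,-0.1,0,0,0.055,0,-0.1,0,0,0.065,0,-0.1,0,0,0.07,0,-0.1,0,0,0.074,0,-0.1,0,0,0.077,0,0.3,0,0,0.077,0]'; python3 -m creep '[0.3,0,0,0,0,0.5,0,0,0,0,0.55,0,0,0,0,0.58,0,0,0,0,0.6,0,0,0,0,0.6,0,0,0,0]';python3 -m creep '[0.62,0,0,0,0,0.62,0,0,0,0]';python3 -m creep '[0.635,0,0,0,0,0.635,0,0,0,0]';python3 -m creep '[0.65,0,0,0,0,0.65,0,0,0,0]'
```

```text
clock: 10.05
ee_pos: [0.4921, 0.141, 0.0035]
ee_rot: [0.997, 0.073, 0.0, 0.0]
ft_force: [-0.5, 0.2, -0.3]
gripper_width: 0.045
grasp_force: 0.0
clock: 10.65
ee_pos: [0.4921, 0.141, 0.0035]
ee_rot: [0.997, 0.073, 0.0, 0.0]
ft_force: [0.6, -0.1, 0.1]
gripper_width: 0.0179
grasp_force: 0.1
clock: 10.85
ee_pos: [0.4921, 0.1407, 0.0035]
ee_rot: [0.997, 0.073, -0.0, 0.0]
ft_force: [0.4, -1.9, 0.8]
gripper_width: 0.0166
grasp_force: 0.3
clock: 11.05
ee_pos: [0.4921, 0.1409, 0.0035]
ee_rot: [0.997, 0.073, -0.0, 0.0]
ft_force: [-0.1, -0.9, 0.4]
gripper_width: 0.0163
grasp_force: 0.3
clock: 11.25
ee_pos: [0.4921, 0.1409, 0.0035]
ee_rot: [0.997, 0.073, 0.0, 0.0]
ft_force: [-0.2, -0.5, 0.2]
gripper_width: 0.0156
grasp_force: 11.1
```

```bash
python3 -m creep '[0.655,0,0,0,0,0.655,0,0,0,0,0.655,0,0,-0.01,0,0.655,0,0,-0.03,0,0.655,0,0,-0.06,0,0.655,0,0,-0.09,0,0.655,0,0,-0.11,0,0.655,0,0,-0.11,0]'
python3 - <<'E'
from h import *
for k in range(4): print(k,wld([-.205,-.0495+.066*k]))
d,M=local([*wld([-.205,.1485]),.06]);print(d,np.arctan2(M[1,0],M[0,0]),get_state()["grasp_force"])
E
```

```text
clock: 12.05
ee_pos: [0.4942, 0.1421, 0.1169]
ee_rot: [0.997, 0.074, 0.003, -0.0]
ft_force: [-0.1, -0.3, -1.2]
gripper_width: 0.0154
grasp_force: 16.0
0 [ 0.5747 -0.2081]
1 [ 0.5681 -0.1424]
2 [ 0.5615 -0.0768]
3 [ 0.5549 -0.0111]
[0.0372 0.1604 0.0572] 0.14717760829429422 15.97831517457962
```

```bash
python3 -m creep '[0.653,0.005,0.02,0,0.006,0.653,0.01,0.05,0,0.02,0.653,0.018,0.08,0,0.035,0.653,0.027,0.11,0,0.047,0.653,0.034,0.135,0,0.047,0.653,0.04,0.153,0,0.047,0.653,0.04,0.159,0,0.047,0.653,0.04,0.159,0,0.047]'; python3 -m creep '[0.653,0,0,0.01,0,0.653,0,0,0.02,0,0.653,0,0,0.03,0,0.653,0,0,0.035,0,0.653,0,0,0.035,0]'
python3 - <<'E'
from h import *
w=read_camera("wrist"); cv2.imwrite("pics/w4.png",w["img"][:,:,::-1])
P=pts(w);z=P[...,2];L=np.stack([(P[...,:2]-C)@EX,(P[...,:2]-C)@EY],-1)
m=(z>.05)&(z<.0635)&(L[...,0]<-.14)&(L[...,0]>-.285)&(abs(L[...,1])<.175)
for k in comps(m,60): print(k[0],k[1],np.median(L[k[2]],0),loc(ray(w,*k[1],.057)))
for k in comps(brass(w),40): print("nut",k[0],k[1],loc(ray(w,*k[1],.087)))
d,M=local([*wld([-.205,.1485]),.06]);print(d,loc(get_state()["ee_pos"]),np.arctan2(M[1,0],M[0,0]),get_state()["grasp_force"])
E
```

```text
clock: 12.85
ee_pos: [0.5544, -0.0105, 0.113]
ee_rot: [0.999, 0.05, -0.001, -0.0]
ft_force: [-0.5, 0.1, -0.5]
gripper_width: 0.0157
grasp_force: 14.3
clock: 13.35
ee_pos: [0.5539, -0.0101, 0.0772]
ee_rot: [0.999, 0.05, -0.001, -0.0]
ft_force: [0.2, 0.0, -1.4]
gripper_width: 0.0155
grasp_force: 14.3
327 [281.526  177.0428] [-0.1693  0.1339] [-0.1697  0.1335]
305 [341.9246 176.8721] [-0.1692  0.0926] [-0.1696  0.0928]
410 [378.6878 177.1659] [-0.1693  0.0685] [-0.1697  0.068 ]
302 [439.4934 176.5298] [-0.1688  0.0269] [-0.1693  0.027 ]
486 [476.3663 177.1893] [-0.1694  0.0033] [-0.1697  0.0021]
182 [238.7967 177.4615] [-0.1693  0.162 ] [-0.17    0.1624]
nut 935 [259.5594 151.2235] [-0.1485  0.1485]
nut 67 [217.4328 273.9403] [-0.2252  0.1748]
nut 55 [299.2    273.6545] [-0.2249  0.1235]
[0.0004 0.001  0.0179] [-0.2053  0.1495] 0.1002833871197904 14.253427684307098
```

View pics/w4.png

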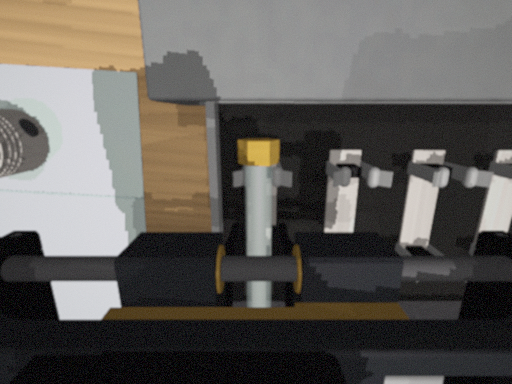

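```bash
python3 -m creep '[0.653,0.001,0.0018,0.005,0,0.653,0.001,0.0018,0.01,0,0.653,0.001,0.0018,0.015,0,0.653,0.001,0.0018,0.02,0,0.653,0.001,0.0018,0.022,0,0.653,0.001,0.0018,0.022,0]'; python3 -m creep '[0.653,0,0,0.001,0,0.653,0,0,0.002,0,0.653,0,0,0.003,0,0.653,0,0,0.004,0,0.653,0,0,0.004,0]';python3 -m creep '[0.653,0,0,0.001,0,0.653,0,0,0.002,0,0.653,0,0,0.003,0,0.653,0,0,0.003,0]';python3 -m creep '[0.653,0,0,0.001,0,0.653,0,0,0.002,0,0.653,0,0,0.003,0,0.653,0,0,0.003,0]'
```

```text
clock: 14.0
ee_pos: [0.5557, -0.0121, 0.0561]
ee_rot: [0.999, 0.05, -0.0, -0.0]
ft_force: [0.2, -0.0, -0.5]
gripper_width: 0.0157
grasp_force: 14.3
clock: 14.5
ee_pos: [0.5567, -0.0122, 0.0536]
ee_rot: [0.999, 0.05, 0.001, 0.0]
ft_force: [-1.7, -0.5, 5.0]
gripper_width: 0.0158
grasp_force: 14.3
clock: 14.9
ee_pos: [0.5572, -0.0121, 0.0508]
ee_rot: [0.999, 0.05, 0.001, 0.0]
ft_force: [-0.1, -0.7, 4.8]
gripper_width: 0.0151
grasp_force: 14.3
clock: 15.3
ee_pos: [0.5573, -0.0121, 0.0474]
ee_rot: [0.999, 0.05, 0.001, 0.0]
ft_force: [1.3, 0.2, 3.0]
gripper_width: 0.0153
grasp_force: 14.3
```

```bash
python3 -m creep '[0.653,0,0,0.001,0,0.653,0,0,0.002,0,0.653,0,0,0.003,0,0.653,0,0,0.003,0]';python3 -m creep '[0.653,0,0,0.001,0,0.653,0,0,0.002,0,0.653,0,0,0.003,0,0.653,0,0,0.003,0]';python3 -m creep '[0.653,0,0,0.001,0,0.653,0,0,0.002,0,0.653,0,0,0.002,0]'
```

```text
clock: 15.7
ee_pos: [0.5556, -0.0122, 0.0428]
ee_rot: [0.999, 0.05, -0.0, -0.0]
ft_force: [1.5, 0.6, -2.1]
gripper_width: 0.0156
grasp_force: 14.2
clock: 16.1
ee_pos: [0.556, -0.0122, 0.0413]
ee_rot: [0.999, 0.05, -0.0, 0.0]
ft_force: [-1.3, 0.0, 5.4]
gripper_width: 0.0156
grasp_force: 14.3
clock: 16.4
ee_pos: [0.558, -0.012, 0.0411]
ee_rot: [0.999, 0.05, 0.002, 0.001]
ft_force: [-0.7, 0.0, 13.7]
gripper_width: 0.0153
grasp_force: 14.3
```

```bash
python3 -m creep '[0.653,0,0,-0.002,0,0.653,0,0,-0.0035,0,0.6,0,0,-0.0035,0,0.5,0,0,-0.0035,0,0.35,0,0,-0.0035,0,0.35,0,0,-0.0035,0,0.35,0,0,-0.0035,0,0.35,0,0,-0.0035,0]'; python3 -m creep '[0.35,0,0,-0.01,0,0.35,0,0,-0.03,0,0.35,0,0,-0.06,0,0.35,0,0,-0.1,0,0.35,0,0,-0.14,0,0.35,0,0,-0.18,0,0.35,0,0,-0.2,0,0.35,0,0,-0.2,0]'
python3 - <<'E'
from h import *
w=read_camera("wrist"); cv2.imwrite("pics/w5.png",w["img"][:,:,::-1])
for k in comps(brass(w),30): print("nut",k[0],k[1],loc(ray(w,*k[1],.053)),ray(w,*k[1],.015))
c=read_camera("top"); 
for k in comps(brass(c),8):
    if k[0]<30 : print("top",k[0],k[1],ray(c,*k[1],.015),loc(ray(c,*k[1],.055)))
print(get_state()["ee_pos"])
E
```

```text
clock: 17.2
ee_pos: [0.5561, -0.0122, 0.042]
ee_rot: [0.999, 0.05, -0.0, 0.0]
ft_force: [-0.1, -0.2, -0.3]
gripper_width: 0.0283
grasp_force: 0.0
clock: 18.0
ee_pos: [0.5581, -0.0116, 0.2466]
ee_rot: [0.999, 0.05, 0.004, 0.001]
ft_force: [0.6, 1.1, 0.5]
gripper_width: 0.0286
grasp_force: 0.0
nut 128 [ 46.8438 124.6953] [-0.1358  0.4109] [0.5937 0.2847]
nut 134 [259.2537 133.7836] [-0.1469  0.1456] [ 0.6109 -0.0086]
nut 130 [ 46.1231 189.    ] [-0.2188  0.429 ] [0.5004 0.2955]
nut 147 [258.6054 222.1701] [-0.2661  0.1463] [ 0.4795 -0.021 ]
nut 52 [195.6346 269.4808] [-0.3393  0.2376] [0.3888 0.0714]
nut 47 [321.0426 277.7447] [-0.3531  0.0548] [ 0.3938 -0.1314]
top 10 [415.9  71.1] [ 0.9352 -0.3702] [ 0.1235 -0.2316]
top 8 [452.5  87.5] [ 0.8815 -0.4865] [ 0.0602 -0.339 ]
top 21 [172.9048  93.1429] [0.8523 0.4145] [0.1195 0.5359]
top 10 [172.6 103.3] [0.8185 0.4143] [0.0868 0.5389]
top 8 [272.625 103.75 ] [0.8207 0.093 ] [0.0577 0.2278]
top 15 [508.7333 108.    ] [ 0.8154 -0.6639] [-0.0209 -0.5042]
top 12 [187.0833 125.5   ] [0.746  0.3655] [0.0119 0.4987]
top 10 [425.  137.7] [ 0.715
[... 2120 characters left out ...]
63] [-0.5698  0.3135]
top 8 [278.25 313.75] [0.1644 0.0707] [-0.5796  0.27  ]
top 18 [263.8333 321.2778] [0.1417 0.1142] [-0.5974  0.3142]
top 13 [271.1538 320.6154] [0.144  0.0921] [-0.5974  0.2926]
top 14 [278.4286 321.    ] [0.1431 0.07  ] [-0.6004  0.2714]
top 8 [263.875 355.875] [0.041 0.113] [-0.695   0.3229]
top 10 [158.3 359.7] [0.0262 0.4291] [-0.6786  0.6302]
top 13 [405. 361.] [ 0.0312 -0.3095] [-0.7455 -0.0851]
top 18 [420.6111 362.4444] [ 0.0276 -0.3561] [-0.7535 -0.1298]
top 12 [108.6667 366.6667] [0.0044 0.5767] [-0.6854  0.7752]
top 17 [129.6471 367.5882] [0.0025 0.5139] [-0.6933  0.7146]
top 14 [341.8571 366.4286] [ 0.0134 -0.1204] [-0.7444  0.0997]
[ 0.556  -0.0121  0.2423]
```

View pics/w5.png

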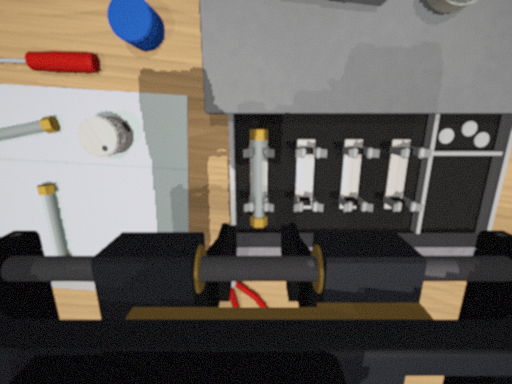

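```bash
python3 -m creep '[-0.1,-0.01,-0.04,0,-0.008,-0.1,-0.02,-0.08,0,-0.008,-0.1,-0.03,-0.12,0,-0.008,-0.1,-0.042,-0.165,0,-0.008,-0.1,-0.055,-0.21,0,-0.008,-0.1,-0.068,-0.255,0,-0.008,-0.1,-0.078,-0.295,0,-0.008,-0.1,-0.083,-0.314,0,-0.008]'; python3 -m creep '[-0.1,0,0,0.03,0,-0.1,0,0,0.07,0,-0.1,0,0,0.11,0,-0.1,0,0,0.14,0,-0.1,0,0,0.155,0,-0.1,0,0,0.16,0,-0.1,0,0,0.16,0]'
python3 - <<'E'
from h import *
w=read_camera("wrist")
for k in comps(brass(w),60): print("nut",k[0],k[1],ray(w,*k[1],.015))
d,M=local([.442,.292,.0035]);print(d,np.arctan2(M[1,0],M[0,0]),get_state()["ee_pos"])
E
```

```text
clock: 18.9
ee_pos: [0.4387, 0.2958, 0.2408]
ee_rot: [0.998, 0.057, -0.001, -0.0]
ft_force: [-0.1, 0.2, -0.7]
gripper_width: 0.0477
grasp_force: 0.0
clock: 19.6
ee_pos: [0.442, 0.2921, 0.0819]
ee_rot: [0.999, 0.054, -0.0, -0.0]
ft_force: [-0.1, -0.3, 0.4]
gripper_width: 0.0478
grasp_force: 0.0
nut 440 [292.4341  12.4023] [0.5916 0.283 ]
nut 379 [133.1108  38.0264] [0.5624 0.3981]
nut 144 [255.6458 135.25  ] [0.502  0.3003]
[-0.0007  0.0005  0.0793] 0.10794760635455279 [0.4426 0.2925 0.0828]
```

```bash
python3 -m creep '[-0.1,0.001,0,0.02,0,-0.1,0.001,0,0.04,0,-0.1,0.001,0,0.055,0,-0.1,0.001,0,0.065,0,-0.1,0.001,0,0.072,0,-0.1,0.001,0,0.0765,0,-0.1,0.001,0,0.0785,0,0.2,0.001,0,0.0785,0]'; python3 -m creep '[0.3,0,0,0,0,0.5,0,0,0,0,0.55,0,0,0,0,0.58,0,0,0,0,0.6,0,0,0,0,0.62,0,0,0,0,0.635,0,0,0,0,0.635,0,0,0,0]';python3 -m creep '[0.645,0,0,0,0,0.65,0,0,0,0,0.653,0,0,0,0,0.653,0,0,0,0]'
```

```text
clock: 20.45
ee_pos: [0.4433, 0.2923, 0.0037]
ee_rot: [0.999, 0.054, 0.0, -0.0]
ft_force: [0.2, 0.1, 0.8]
gripper_width: 0.0448
grasp_force: 0.0
clock: 21.25
ee_pos: [0.4432, 0.2923, 0.0036]
ee_rot: [0.999, 0.054, 0.0, -0.0]
ft_force: [-0.3, 0.8, 0.6]
gripper_width: 0.0158
grasp_force: 0.3
clock: 21.65
ee_pos: [0.4432, 0.2923, 0.0036]
ee_rot: [0.999, 0.054, 0.0, -0.0]
ft_force: [0.6, 1.0, 0.4]
gripper_width: 0.0155
grasp_force: 14.1
```

```bash
python3 -m creep '[0.653,0,0,-0.01,0,0.653,0,0,-0.03,0,0.653,0,0,-0.06,0,0.653,0,0,-0.09,0,0.653,0,0,-0.11,0,0.653,0,0,-0.11,0]'; python3 -m creep '[0.653,0.005,0.025,0,0.008,0.653,0.015,0.07,0,0.008,0.653,0.025,0.115,0,0.008,0.653,0.035,0.16,0,0.008,0.653,0.045,0.205,0,0.008,0.653,0.055,0.25,0,0.008,0.653,0.065,0.295,0,0.008,0.653,0.072,0.34,0,0.008]'; python3 -m creep '[0.653,0.005,0.025,0,0,0.653,0.007,0.036,0,0,0.653,0.007,0.041,0,0,0.653,0.007,0.041,0.01,0,0.653,0.007,0.041,0.02,0,0.653,0.007,0.041,0.03,0,0.653,0.007,0.041,0.036,0,0.653,0.007,0.041,0.036,0]'
python3 - <<'E'
from h import *
w=read_camera("wrist"); cv2.imwrite("pics/w6.png",w["img"][90:290,130:400,::-1])
for k in comps(brass(w),40): print("nut",k[0],k[1],loc(ray(w,*k[1],.087)))
d,M=local([.5627,-.0779,.056]);print(d,np.arctan2(M[1,0],M[0,0]),get_state()["grasp_force"])
E
```

```text
clock: 22.25
ee_pos: [0.445, 0.2932, 0.1168]
ee_rot: [0.999, 0.054, 0.003, -0.001]
ft_force: [0.8, 0.7, -1.7]
gripper_width: 0.0151
grasp_force: 14.3
clock: 23.05
ee_pos: [0.551, -0.0403, 0.1127]
ee_rot: [0.999, 0.05, -0.001, 0.0]
ft_force: [0.2, 0.5, 0.2]
gripper_width: 0.0154
grasp_force: 14.3
clock: 23.85
ee_pos: [0.5613, -0.0774, 0.0761]
ee_rot: [0.999, 0.051, -0.001, -0.0]
ft_force: [0.7, -0.7, -0.9]
gripper_width: 0.0155
grasp_force: 14.3
nut 485 [159.2268 143.9052] [-0.1438  0.1351]
nut 903 [260.     151.8826] [-0.148   0.0805]
nut 58 [217.5345 271.5   ] [-0.2221  0.1067]
[0.0008 0.0003 0.0209] 0.10075383342483706 14.252051264047623
```

View pics/w6.png

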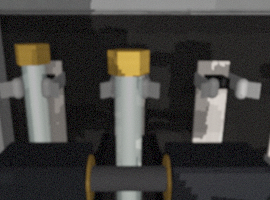

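```bash
python3 -m creep '[0.653,0.001,0.0006,0.005,0,0.653,0.001,0.0006,0.01,0,0.653,0.001,0.0006,0.015,0,0.653,0.001,0.0006,0.019,0,0.653,0.001,0.0006,0.02,0,0.653,0.001,0.0006,0.021,0]'; python3 -m creep '[0.653,0,0,0.001,0,0.653,0,0,0.002,0,0.653,0,0,0.003,0,0.653,0,0,0.004,0,0.653,0,0,0.004,0]';python3 -m creep '[0.653,0,0,0.001,0,0.653,0,0,0.002,0,0.653,0,0,0.003,0,0.653,0,0,0.004,0,0.653,0,0,0.005,0,0.653,0,0,0.006,0]';python3 -m creep '[0.653,0,0,0.001,0,0.653,0,0,0.002,0,0.653,0,0,0.003,0,0.653,0,0,0.003,0]';python3 -m creep '[0.653,0,0,0.001,0,0.653,0,0,0.002,0,0.653,0,0,0.003,0,0.653,0,0,0.003,0]'
```

```text
clock: 24.5
ee_pos: [0.5634, -0.0787, 0.0564]
ee_rot: [0.999, 0.05, -0.0, -0.0]
ft_force: [0.7, 0.6, 0.4]
gripper_width: 0.0156
grasp_force: 14.3
clock: 25.0
ee_pos: [0.5642, -0.0785, 0.0534]
ee_rot: [0.999, 0.05, 0.001, 0.0]
ft_force: [-1.2, 1.2, 5.1]
gripper_width: 0.0152
grasp_force: 14.2
clock: 25.6
ee_pos: [0.5646, -0.0784, 0.0474]
ee_rot: [0.999, 0.05, 0.001, 0.0]
ft_force: [0.5, 2.2, 3.8]
gripper_width: 0.0152
grasp_force: 14.2
clock: 26.0
ee_pos: [0.5631, -0.0786, 0.0428]
ee_rot: [0.999, 0.05, -0.0, -0.0]
ft_force: [1.0, 1.5, -1.8]
gripper_width: 0.0157
grasp_force: 14.2
clock: 26.4
ee_pos: [0.5635, -0.0783, 0.0414]
ee_rot: [0.999, 0.05, -0.0, 0.0]
ft_force: [-2.2, 3.3, 5.8]
gripper_width: 0.0154
grasp_force: 14.2
```

```bash
python3 -m creep '[0.653,0,0,0.001,0,0.653,0,0,0.002,0,0.653,0,0,0.002,0]'; python3 -m creep '[0.653,0,0,-0.002,0,0.653,0,0,-0.0035,0,0.6,0,0,-0.0035,0,0.5,0,0,-0.0035,0,0.35,0,0,-0.0035,0,0.35,0,0,-0.0035,0,0.35,0,0,-0.0035,0,0.35,0,0,-0.0035,0]'; python3 -m creep '[0.35,0,0,-0.01,0,0.35,0,0,-0.03,0,0.35,0,0,-0.06,0,0.35,0,0,-0.1,0,0.35,0,0,-0.14,0,0.35,0,0,-0.18,0,0.35,0,0,-0.2,0,0.35,0,0,-0.2,0]'; python3 -m creep '[-0.1,0.005,-0.035,0,0.1,-0.1,0.01,-0.075,0,0.25,-0.1,0.015,-0.115,0,0.4,-0.1,0.02,-0.155,0,0.54,-0.1,0.026,-0.195,0,0.68,-0.1,0.032,-0.24,0,0.82,-0.1,0.038,-0.28,0,0.96,-0.1,0.043,-0.32,0,1.1]'
python3 - <<'E'
from h import *
d,M=local([.578,.341,.083]);print(d,np.arctan2(M[1,0],M[0,0]),get_state()["joint_pos"])
c=read_camera("top")
for k in comps(brass(c),8):
    p=ray(c,*k[1],.015)
    if .4<p[0]<.7 and .1<p[1]<.45: print("top",k[0],k[1],p)
E
```

```text
clock: 26.7
ee_pos: [0.5654, -0.0782, 0.0412]
ee_rot: [0.999, 0.05, 0.002, 0.0]
ft_force: [-1.9, 3.3, 14.5]
gripper_width: 0.0154
grasp_force: 14.2
clock: 27.5
ee_pos: [0.5633, -0.0791, 0.042]
ee_rot: [0.999, 0.05, -0.0, 0.0]
ft_force: [-0.1, -0.9, -1.0]
gripper_width: 0.0283
grasp_force: 0.0
clock: 28.3
ee_pos: [0.5655, -0.0785, 0.2466]
ee_rot: [0.999, 0.05, 0.003, 0.001]
ft_force: [0.7, 1.1, 0.5]
gripper_width: 0.0284
grasp_force: 0.0
clock: 29.1
ee_pos: [0.5693, 0.1596, 0.2243]
ee_rot: [0.937, -0.348, -0.015, 0.01]
ft_force: [0.5, -1.5, -1.1]
gripper_width: 0.0479
grasp_force: 0.0
[-0.1088 -0.1473  0.1393] -0.7107540781908086 [-0.1061  0.2347 -0.2493  1.5617  0.0547  1.3883 -2.642 ]
top 11 [165.8182 145.2727] [0.6809 0.4309]
top 19 [168.1053 153.3684] [0.6549 0.4227]
top 10 [210.8 171.9] [0.5971 0.286 ]
top 20 [175.15 182.5 ] [0.5621 0.3972]
```

```bash
python3 -m creep '[-0.1,0,0,0,-0.14,-0.1,0,0,0,-0.28,-0.1,0,0,0,-0.42,-0.1,0,0,0,-0.56,-0.1,0,0,0,-0.7,-0.1,0,0,0,-0.84,-0.1,0,0,0,-0.98,-0.1,0,0,0,-1.12]' | head -3; python3 -m creep '[-0.1,0,0,0,-0.14,-0.1,0,0,0,-0.28,-0.1,0,0,0,-0.42,-0.1,0,0,0,-0.56,-0.1,0,0,0,-0.7,-0.1,0,0,0,-0.84,-0.1,0,0,0,-0.98,-0.1,0,0,0,-1.12]'|head -3;python3 -m creep '[-0.1,0,0,0,-0.14,-0.1,0,0,0,-0.28,-0.1,0,0,0,-0.36,-0.1,0,0,0,-0.36]'
python3 - <<'E'
from h import *
d,M=local([.578,.341,.083]);print(d,np.arctan2(M[1,0],M[0,0]),get_state()["joint_pos"])
E
```

```text
clock: 29.95
ee_pos: [0.5696, 0.1581, 0.2248]
ee_rot: [0.978, 0.206, -0.018, 0.001]
clock: 30.75
ee_pos: [0.5696, 0.1581, 0.2248]
ee_rot: [0.719, 0.694, -0.015, -0.009]
clock: 31.15
ee_pos: [0.5697, 0.1581, 0.2249]
ee_rot: [0.586, 0.81, -0.013, -0.011]
ft_force: [-0.3, 0.6, 0.0]
gripper_width: 0.0475
grasp_force: 0.0
[0.1707 0.0702 0.1399] 1.8895460693720811 [ 0.1407  0.2655 -0.5457  1.5527  0.1336  1.397  -0.0984]
```

```bash
python3 -m creep '[-0.1,0.04,0.017,0.03,0,-0.1,0.08,0.034,0.06,0,-0.1,0.12,0.05,0.07,0,-0.1,0.15,0.065,0.08,0,-0.1,0.15,0.065,0.08,0,-0.1,0.15,0.065,0.08,0]'
python3 - <<'E'
from h import *
d,M=local([.578,.341,.083]);print(d,M,np.arctan2(M[1,0],M[0,0]),get_state()["joint_pos"])
E
```

```text
clock: 31.75
ee_pos: [0.5815, 0.3211, 0.1427]
ee_rot: [0.586, 0.81, -0.014, -0.011]
ft_force: [0.7, -0.8, -0.6]
gripper_width: 0.0481
grasp_force: 0.0
[0.0199 0.0051 0.0596] [[-0.3135  0.9489 -0.0346]
 [ 0.9496  0.3134 -0.009 ]
 [ 0.0023 -0.0357 -0.9994]] 1.8896969848314271 [-0.1172  0.4847 -0.5753  1.4608  0.2516  1.307  -0.3945]
```

```bash
python3 -m creep '[-0.1,0,0,-0.04,0,-0.1,-0.02,0.02,-0.08,0,-0.1,-0.05,0.05,-0.12,0,-0.1,-0.08,0.08,-0.157,0,-0.1,-0.11,0.12,-0.157,0,-0.1,-0.14,0.15,-0.157,0,-0.1,-0.163,0.176,-0.157,0,-0.1,-0.163,0.176,-0.157,0]' | head -3; python3 -m creep '[-0.1,0,0.01,0,0,-0.1,0,0.02,0,0,-0.1,0,0.03,0,0,-0.1,0,0.04,0,0]' | head -3;  python3 -m creep '[-0.1,0,0.01,0,0,-0.1,0,0.02,0,0,-0.1,0,0.03,0,0,-0.1,0,0.03,0,0]' | head -3
python3 - <<'E'
from h import *
d,M=local([.578,.341,.083]);print(M[:,2],get_state()["joint_pos"])
E
```

```text
clock: 32.55
ee_pos: [0.8106, 0.2142, 0.2881]
ee_rot: [0.591, 0.807, -0.016, -0.011]
clock: 32.95
ee_pos: [0.8438, 0.2319, 0.295]
ee_rot: [0.587, 0.809, -0.013, -0.01]
clock: 33.35
ee_pos: [0.8552, 0.2376, 0.2836]
ee_rot: [0.587, 0.809, -0.007, -0.006]
[-0.0178 -0.0034 -0.9998] [-0.2982  1.1152 -0.0532  0.0608  0.0496  1.9837  0.0129]
```

```bash
python3 -m creep '[-0.1,0,0.005,0,0,-0.1,0,0.01,0,0,-0.1,0,0.01,0,0]' | sed -n 2,3p
python3 - <<'E'
from h import *
print(local([0,0,0])[1][:,2])
E
python3 -m creep '[-0.1,0,0.005,0,0,-0.1,0,0.008,0,0,-0.1,0,0.008,0,0]' | sed -n 2,3p
python3 - <<'E'
from h import *
d,M=local([0,0,0]);print(M[:,2],get_state()["joint_pos"])
E
```

```text
ee_pos: [0.8588, 0.2393, 0.2812]
ee_rot: [0.587, 0.81, -0.004, -0.004]
[-0.0104 -0.0022 -0.9999]
ee_pos: [0.8614, 0.2413, 0.2786]
ee_rot: [0.587, 0.81, -0.002, -0.002]
[-0.0056 -0.0005 -1.    ] [-0.3066  1.1238  0.1321  0.0592 -0.13    1.9646  0.0184]
```

```bash
python3 -m creep '[-0.1,0.005,-0.02,0,0,-0.1,0.02,-0.05,0,0,-0.1,0.05,-0.085,0,0,-0.1,0.08,-0.12,0,0,-0.1,0.11,-0.155,0,0,-0.1,0.145,-0.19,0,0,-0.1,0.17,-0.22,0,0,-0.1,0.183,-0.238,0,0]' | sed -n 2,3p;python3 -m creep '[-0.1,0,0,0.03,0.02,-0.1,0,0,0.07,0.033,-0.1,0,0,0.11,0.033,-0.1,0,0,0.15,0.033,-0.1,0,0,0.16,0.033,-0.1,0,0,0.16,0.033]' | sed -n 2,3p
python3 - <<'E'
from h import *
w=read_camera("wrist")
for k in comps(brass(w),60): print("nut",k[0],k[1],ray(w,*k[1],.015))
c=read_camera("top"); cv2.imwrite("pics/w7.png",w["img"][:,:,::-1])
for k in comps(brass(c),8):
    p=ray(c,*k[1],.015)
    if .5<p[0]<.65 and .2<p[1]<.45: print("top",k[0],k[1],p)
d,M=local([.578,.341,.0035]);print(d,M[:,2],np.arctan2(M[1,0],M[0,0]),get_state()["joint_pos"])
E
```

```text
ee_pos: [0.5726, 0.3453, 0.2811]
ee_rot: [0.583, 0.812, -0.001, -0.003]
ee_pos: [0.5759, 0.3406, 0.1185]
ee_rot: [0.599, 0.801, -0.004, -0.002]
nut 220 [368.3818   3.3727] [0.6166 0.5243]
nut 242 [348.438  118.2686] [0.6347 0.4336]
nut 136 [328.2132 129.2721] [0.6203 0.419 ]
nut 199 [260.8643 248.9296] [0.5951 0.2826]
top 20 [210.85 172.6 ] [0.5948 0.2858]
[-0.001  -0.0002  0.1187] [-0.0026  0.0007 -1.    ] 1.8564855287355226 [-0.6411  0.4255  0.09    1.5161 -0.0419  1.2037 -0.2583]
```

View pics/w7.png

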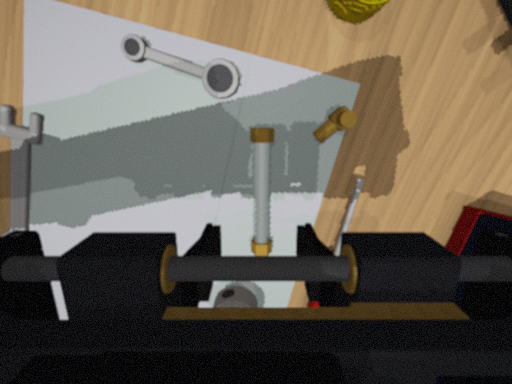

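```bash
python3 -m creep '[-0.1,-0.001,0,0.03,0,-0.1,-0.001,0,0.06,0,-0.1,-0.001,0,0.08,0,-0.1,-0.001,0,0.095,0,-0.1,-0.001,0,0.105,0,-0.1,-0.001,0,0.111,0,-0.1,-0.001,0,0.113,0,-0.1,-0.001,0,0.113,0]'
```

```text
clock: 36.25
ee_pos: [0.5771, 0.3404, 0.0075]
ee_rot: [0.599, 0.801, -0.002, -0.002]
ft_force: [0.3, 0.0, -0.3]
gripper_width: 0.0481
grasp_force: 0.0
```

```bash
python3 -m creep '[-0.1,0,0,0.002,0,0.2,0,0,0.004,0,0.4,0,0,0.004,0,0.5,0,0,0.004,0,0.55,0,0,0.004,0,0.58,0,0,0.004,0,0.6,0,0,0.004,0,0.62,0,0,0.004,0]'|sed -n 2p; python3 -m creep '[0.635,0,0,0,0,0.64,0,0,0,0,0.645,0,0,0,0,0.65,0,0,0,0,0.653,0,0,0,0,0.653,0,0,0,0]'; python3 -m creep '[0.653,0,0,-0.01,0,0.653,0,0,-0.03,0,0.653,0,0,-0.06,0,0.653,0,0,-0.09,0,0.653,0,0,-0.11,0,0.653,0,0,-0.11,0]'
```

```text
ee_pos: [0.5768, 0.3402, 0.0029]
clock: 37.65
ee_pos: [0.5767, 0.3402, 0.0029]
ee_rot: [0.599, 0.801, -0.002, -0.002]
ft_force: [1.0, 1.1, 0.5]
gripper_width: 0.0156
grasp_force: 14.1
clock: 38.25
ee_pos: [0.5793, 0.3416, 0.1173]
ee_rot: [0.599, 0.801, 0.001, -0.001]
ft_force: [1.1, 0.5, -0.9]
gripper_width: 0.0154
grasp_force: 14.3
```

```bash
python3 -m creep '[0.653,-0.01,-0.003,0,0.05,0.653,-0.04,-0.012,0,0.16,0.653,-0.075,-0.024,0,0.28,0.653,-0.11,-0.034,0,0.4,0.653,-0.145,-0.045,0,0.52,0.653,-0.18,-0.056,0,0.64,0.653,-0.21,-0.065,0,0.76,0.653,-0.231,-0.072,0,0.878]'; python3 -m creep '[0.653,-0.02,0.013,0,0.11,0.653,-0.05,0.033,0,0.23,0.653,-0.08,0.052,0,0.35,0.653,-0.11,0.072,0,0.47,0.653,-0.14,0.091,0,0.59,0.653,-0.17,0.111,0,0.71,0.653,-0.19,0.124,0,0.82,0.653,-0.203,0.132,0,0.878]';python3 -m creep '[0.653,0,0,0,0,0.653,0,0,0.01,0,0.653,0,0,0.02,0,0.653,0,0,0.03,0,0.653,0,0,0.035,0,0.653,0,0,0.035,0]'
python3 - <<'E'
from h import *
w=read_camera("wrist"); cv2.imwrite("pics/w8.png",w["img"][90:290,130:400,::-1])
for k in comps(brass(w),40): print("nut",k[0],k[1],loc(ray(w,*k[1],.087)))
P=pts(w);z=P[...,2];L=np.stack([(P[...,:2]-C)@EX,(P[...,:2]-C)@EY],-1)
m=(z>.05)&(z<.0635)&(L[...,0]<-.14)&(L[...,0]>-.285)&(abs(L[...,1])<.175)
for k in comps(m,60): print(k[0],k[1],loc(ray(w,*k[1],.057)))
d,M=local([.5693,-.1436,.056]);print(d,M[:,2],np.arctan2(M[1,0],M[0,0]),get_state()["grasp_force"])
E
```

```text
clock: 39.05
ee_pos: [0.5721, 0.095, 0.1118]
ee_rot: [0.885, 0.466, -0.004, -0.001]
ft_force: [-1.0, 0.5, -0.1]
gripper_width: 0.0156
grasp_force: 14.3
clock: 39.85
ee_pos: [0.568, -0.1463, 0.1123]
ee_rot: [0.999, 0.047, -0.004, 0.001]
ft_force: [-0.4, 0.4, -2.0]
gripper_width: 0.0158
grasp_force: 14.3
clock: 40.45
ee_pos: [0.5684, -0.143, 0.077]
ee_rot: [0.999, 0.051, -0.004, 0.0]
ft_force: [0.2, -0.0, -0.3]
gripper_width: 0.0152
grasp_force: 14.3
nut 728 [ 64.8365 143.0055] [-0.143   0.1205]
nut 692 [162.7529 142.9971] [-0.1429  0.0674]
nut 1067 [258.8107 148.1125] [-0.1456  0.0153]
nut 181 [218.3425 269.7072] [-0.2209  0.0404]
nut 150 [298.38 270.88] [-0.2216 -0.0095]
nut 452 [ 94.6416 295.8097] [-0.2401  0.1206]
nut 275 [310.3891 308.8291] [-0.2498 -0.0186]
nut 172 [387.7267 307.3372] [-0.2485 -0.069 ]
nut 45 [193.4    313.8889] [-0.2539  0.0581]
nut 59 [219.8814 313.6102] [-0.2536  0.0407]
nut 61 [252.6066 313.7705] [-0.2537  0.0192]
nut 71 [285.6197 312.3662] [-0.2526 -0.0025]
3560 [ 69.3264 187.4904] [-0.1761  0.1442]
2943 [163.8879 178.7832] [-0.1699  0.0792]
231 [237.7879 178.2641] [-0.1695  0.0294]
284 [280.3627 178.1479] [-0.1693  0.0007]
308 [339.5552 177.9026] [-0.1691 -0.0392]
408 [376.3333 178.2157] [-0.1693 -0.064 ]
617 [ 92.1912 292.8412] [-0.2598  0.1429]
[0.0006 0.0003 0.0217] [-0.0068 -0.001  -1.    ] 0.10108087679972179 14.259892702102661
```

View pics/w8.png

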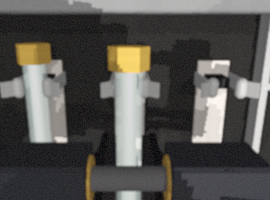

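```bash
python3 -m creep '[0.653,-0.0013,0.0008,0.005,0,0.653,-0.0013,0.0008,0.01,0,0.653,-0.0013,0.0008,0.015,0,0.653,-0.0013,0.0008,0.019,0,0.653,-0.0013,0.0008,0.021,0,0.653,-0.0013,0.0008,0.022,0]'; python3 -m creep '[0.653,0,0,0.001,0,0.653,0,0,0.002,0,0.653,0,0,0.003,0,0.653,0,0,0.004,0,0.653,0,0,0.004,0]';python3 -m creep '[0.653,0,0,0.001,0,0.653,0,0,0.002,0,0.653,0,0,0.003,0,0.653,0,0,0.004,0,0.653,0,0,0.005,0,0.653,0,0,0.006,0]';python3 -m creep '[0.653,0,0,0.001,0,0.653,0,0,0.002,0,0.653,0,0,0.003,0,0.653,0,0,0.003,0]';python3 -m creep '[0.653,0,0,0.001,0,0.653,0,0,0.002,0,0.653,0,0,0.003,0,0.653,0,0,0.003,0]';python3 -m creep '[0.653,0,0,0.001,0,0.653,0,0,0.002,0,0.653,0,0,0.002,0]'
```

```text
clock: 41.1
ee_pos: [0.5677, -0.1447, 0.0561]
ee_rot: [0.999, 0.05, -0.003, 0.0]
ft_force: [-0.0, 0.6, -1.0]
gripper_width: 0.0155
grasp_force: 14.3
clock: 41.6
ee_pos: [0.5684, -0.1444, 0.053]
ee_rot: [0.999, 0.05, -0.002, 0.0]
ft_force: [-0.4, 1.4, 5.3]
gripper_width: 0.0151
grasp_force: 14.2
clock: 42.2
ee_pos: [0.5688, -0.1446, 0.0471]
ee_rot: [0.999, 0.05, -0.002, 0.0]
ft_force: [0.9, 2.6, 3.2]
gripper_width: 0.0155
grasp_force: 14.2
clock: 42.6
ee_pos: [0.5675, -0.1446, 0.0427]
ee_rot: [0.999, 0.05, -0.003, 0.0]
ft_force: [2.3, 1.9, -0.3]
gripper_width: 0.0152
grasp_force: 14.3
clock: 43.0
ee_pos: [0.5672, -0.1445, 0.0406]
ee_rot: [0.999, 0.05, -0.003, -0.0]
ft_force: [-1.0, 3.3, 3.9]
gripper_width: 0.0155
grasp_force: 14.2
clock: 43.3
ee_pos: [0.5691, -0.1443, 0.0405]
ee_rot: [0.999, 0.05, -0.002, -0.0]
ft_force: [-2.1, 4.0, 12.2]
gripper_width: 0.0156
grasp_force: 14.3
```

```bash
python3 -m creep '[0.653,0,0,-0.002,0,0.653,0,0,-0.0035,0,0.6,0,0,-0.0035,0,0.5,0,0,-0.0035,0,0.35,0,0,-0.0035,0,0.35,0,0,-0.0035,0,0.35,0,0,-0.0035,0,0.35,0,0,-0.0035,0]'; python3 -m creep '[0.35,0,0,-0.01,0,0.35,0,0,-0.03,0,0.35,0,0,-0.06,0,0.35,0,0,-0.1,0,0.35,0,0,-0.14,0,0.35,0,0,-0.18,0,0.35,0,0,-0.2,0,0.35,0,0,-0.2,0]'; python3 -m creep '[0,0.005,-0.03,0,0,-0.3,0.01,-0.07,0,0,-0.6,0.018,-0.115,0,0,-1,0.026,-0.16,0,0,-1,0.034,-0.205,0,0,-1,0.042,-0.25,0,0,-1,0.044,-0.265,0,0,-1,0.044,-0.265,0,0]'
python3 - <<'E'
from h import *
w=read_camera("wrist"); c=read_camera("top"); np.savez("w9.npz",**w); np.savez("top9.npz",**c)
a=cv2.resize(w["img"],(400,300)); b=cv2.resize(c["img"][100:250,200:450],(800,480),interpolation=cv2.INTER_CUBIC)
cv2.imwrite("pics/t9.png",b[:,:,::-1])
for n,q in(("w",w),("t",c)):
    P=pts(q);z=P[...,2];m=(z>.041)&(z<.053)&(P[...,0]>.5)&(P[...,0]<.68)&(P[...,1]>.1)&(P[...,1]<.3)
    for k in comps(m,60):
        (u,v),r=cv2.minEnclosingCircle(np.argwhere(k[2])[:,::-1].astype(np.float32)); print(n,k[0],k[1],(u,v),r,ray(q,*k[1],.048),ray(q,u,v,.048))
d,M=local([.589,.201,.026]);print(d,M[:,2],np.arctan2(M[1,0],M[0,0]))
E
```

```text
clock: 44.1
ee_pos: [0.5678, -0.145, 0.042]
ee_rot: [0.999, 0.05, -0.003, 0.001]
ft_force: [0.4, -0.5, 0.1]
gripper_width: 0.0282
grasp_force: 0.0
clock: 44.9
ee_pos: [0.5708, -0.1454, 0.2466]
ee_rot: [0.999, 0.05, 0.001, 0.001]
ft_force: [0.8, 0.3, -0.3]
gripper_width: 0.0283
grasp_force: 0.0
clock: 45.7
ee_pos: [0.5851, 0.127, 0.2401]
ee_rot: [0.999, 0.053, -0.004, 0.0]
ft_force: [-0.7, 0.3, -0.8]
gripper_width: 0.0829
grasp_force: 0.0
w 1252 [204.3051 165.2149] (204.0, 165.5) 20.35323143005371 [0.59   0.1973] [0.5896 0.1977]
t 80 [237.6625 177.6   ] (237.5, 175.0) 7.566473007202148 [0.5752 0.1995] [0.5832 0.2001]
[ 0.0124 -0.0794  0.2146] [-0.0066 -0.0031 -1.    ] 0.09871324380047346
```

View pics/t9.png

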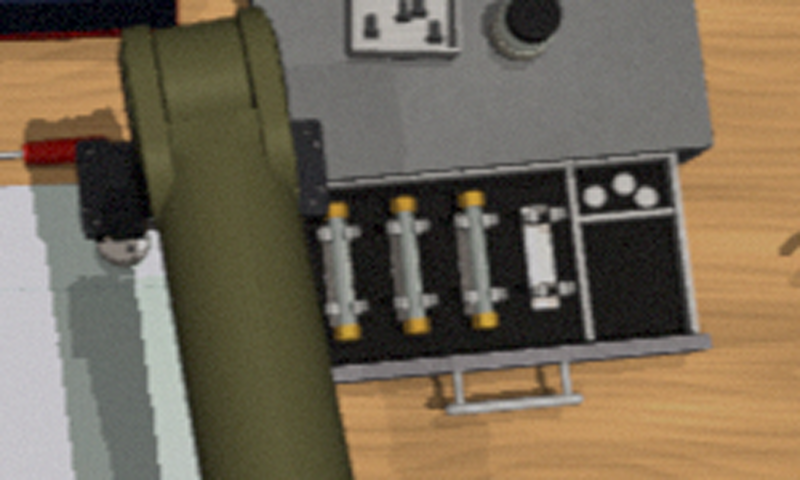

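```bash
python3 - <<'E'
from h import *
c=dict(np.load("top9.npz"))
f=lambda x,y,z: loc(ray(c,200+x/3.2,100+y/3.2,z))
print("div",f(584,275,.034),"wall",f(687,275,.038),"back",f(630,214,.034),"front out",f(640,352,.066),"clip0",f(541,258,.045))
print(wld([-.2375,-.1355]))
E
python3 -m creep '[-1,0.006,-0.04,0,0,-1,0.013,-0.079,0,0,-1,0.013,-0.079,0.03,0,-1,0.013,-0.079,0.07,0,-1,0.013,-0.079,0.11,0,-1,0.013,-0.079,0.14,0,-1,0.013,-0.079,0.145,0,-1,0.013,-0.079,0.145,0]'
python3 - <<'E'
from h import *
d,M=local([.59,.2005,.026]);print(d)
w=read_camera("wrist");cv2.imwrite("pics/w10.png",cv2.resize(w["img"],(400,300))[:,:,::-1])
E
```

```text
div [-0.2273 -0.0882] wall [-0.2365 -0.1861] back [-0.1719 -0.14  ] front out [-0.3077 -0.1229] clip0 [-0.2084 -0.046 ]
[ 0.5509 -0.2969]
clock: 46.6
ee_pos: [0.5905, 0.2006, 0.0961]
ee_rot: [0.999, 0.049, -0.003, 0.001]
ft_force: [1.2, -0.1, 0.8]
gripper_width: 0.0874
grasp_force: 0.0
[-0.     -0.0001  0.0701]
```

View pics/w10.png

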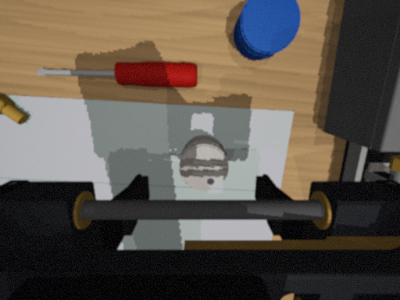

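```bash
python3 -m creep '[-1,0,0,0.02,0,-1,0,0,0.04,0,-1,0,0,0.055,0,-1,0,0,0.065,0,-1,0,0,0.07,0,-0.5,0,0,0.07,0,-0.4,0,0,0.07,0,-0.3,0,0,0.07,0]'; python3 -m creep '[-0.27,0,0,0,0,-0.24,0,0,0,0,-0.22,0,0,0,0,-0.21,0,0,0,0,-0.2,0,0,0,0,-0.2,0,0,0,0]';python3 -m creep '[-0.19,0,0,0,0,-0.19,0,0,0,0]';python3 -m creep '[-0.18,0,0,0,0,-0.18,0,0,0,0]'
```

```text
clock: 47.45
ee_pos: [0.5906, 0.2034, 0.0273]
ee_rot: [0.999, 0.05, -0.002, 0.0]
ft_force: [0.1, 0.1, 0.2]
gripper_width: 0.0705
grasp_force: 0.0
clock: 48.05
ee_pos: [0.5901, 0.203, 0.0264]
ee_rot: [0.999, 0.05, -0.003, 0.0]
ft_force: [0.3, -2.7, 2.0]
gripper_width: 0.0522
grasp_force: 1.1
clock: 48.25
ee_pos: [0.59, 0.2031, 0.0264]
ee_rot: [0.999, 0.05, -0.003, 0.001]
ft_force: [1.1, -2.5, 2.4]
gripper_width: 0.0517
grasp_force: 2.3
clock: 48.45
ee_pos: [0.59, 0.2031, 0.0264]
ee_rot: [0.999, 0.05, -0.003, 0.0]
ft_force: [0.5, -2.4, 2.1]
gripper_width: 0.0515
grasp_force: 13.1
```

```bash
python3 -m creep '[-0.18,0,0,-0.01,0,-0.18,0,0,-0.03,0,-0.18,0,0,-0.055,0,-0.18,0,0,-0.08,0,-0.18,0,0,-0.09,0,-0.18,0,0,-0.09,0]'; python3 -m creep '[-0.18,-0.003,0.015,0,0,-0.18,-0.008,0.045,0,0,-0.18,-0.014,0.08,0,0,-0.18,-0.02,0.115,0,0,-0.18,-0.026,0.15,0,0,-0.18,-0.032,0.185,0,0,-0.18,-0.038,0.22,0,0,-0.18,-0.044,0.25,0,0]'; python3 -m creep '[-0.18,-0.006,0.035,0,0,-0.18,-0.012,0.07,0,0,-0.18,-0.018,0.105,0,0,-0.18,-0.024,0.14,0,0,-0.18,-0.03,0.175,0,0,-0.18,-0.036,0.21,0,0,-0.18,-0.041,0.235,0,0,-0.18,-0.043,0.2445,0,0]'; python3 -m creep '[-0.18,0,0,0,0,-0.18,0,0,0,0]'
python3 - <<'E'
from h import *
d,M=local([.553,-.2977,.0444]);print(d,M[:,2],np.arctan2(M[1,0],M[0,0]),get_state()["joint_pos"])
w=read_camera("wrist");cv2.imwrite("pics/w11.png",w["img"][:,:,::-1])
E
```

```text
clock: 49.05
ee_pos: [0.5911, 0.2045, 0.1179]
ee_rot: [0.999, 0.051, -0.002, -0.001]
ft_force: [0.3, 0.2, -2.8]
gripper_width: 0.0521
grasp_force: 13.3
clock: 49.85
ee_pos: [0.5694, -0.0533, 0.1149]
ee_rot: [0.999, 0.049, -0.005, 0.001]
ft_force: [0.2, 0.4, -1.7]
gripper_width: 0.0516
grasp_force: 13.3
clock: 50.65
ee_pos: [0.5499, -0.3018, 0.1154]
ee_rot: [0.999, 0.047, -0.005, 0.001]
ft_force: [-0.4, -0.6, -2.8]
gripper_width: 0.0516
grasp_force: 13.3
clock: 50.85
ee_pos: [0.5532, -0.2955, 0.1161]
ee_rot: [0.999, 0.051, -0.003, -0.001]
ft_force: [0.0, -0.1, -1.7]
gripper_width: 0.0512
grasp_force: 13.3
[0.0001 0.0023 0.0717] [-0.007  0.001 -1.   ] 0.10142235645302519 [-0.0309  0.3895  0.599   1.6539 -0.231   1.1772 -0.8456]
```

View pics/w11.png

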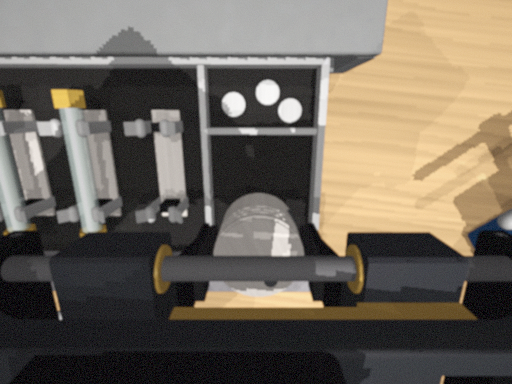

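```bash
python3 -m creep '[-0.18,0,0.001,0.01,0,-0.18,0,0.001,0.02,0,-0.18,0,0.001,0.03,0,-0.18,0,0.001,0.04,0,-0.18,0,0.001,0.05,0,-0.18,0,0.001,0.058,0,-0.18,0,0.001,0.065,0,-0.18,0,0.001,0.067,0]'; python3 -m creep '[-0.18,0,0,0.001,0,-0.18,0,0,0.002,0,-0.18,0,0,0.003,0,-0.18,0,0,0.003,0]'; python3 -m creep '[-0.18,0,0,0.001,0,-0.18,0,0,0.0015,0,-0.18,0,0,0.0015,0]'
```

```text
clock: 51.7
ee_pos: [0.5526, -0.2983, 0.049]
ee_rot: [0.999, 0.05, -0.004, 0.0]
ft_force: [0.2, 0.9, -2.5]
gripper_width: 0.0515
grasp_force: 13.3
clock: 52.1
ee_pos: [0.5533, -0.2986, 0.0473]
ee_rot: [0.999, 0.05, -0.003, 0.0]
ft_force: [-0.2, 1.3, -2.3]
gripper_width: 0.0517
grasp_force: 13.3
clock: 52.4
ee_pos: [0.5531, -0.2985, 0.0456]
ee_rot: [0.999, 0.05, -0.003, 0.0]
ft_force: [0.6, 0.2, -2.3]
gripper_width: 0.0516
grasp_force: 13.3
```

```bash
python3 -m creep '[-0.18,0,0,0.0005,0,-0.18,0,0,0.001,0,-0.18,0,0,0.001,0]'; python3 -m creep '[-0.18,0,0,0.0005,0,-0.18,0,0,0.001,0,-0.18,0,0,0.001,0]'; python3 -m creep '[-0.18,0,0,0.0005,0,-0.18,0,0,0.001,0,-0.18,0,0,0.001,0]'
```

```text
clock: 52.7
ee_pos: [0.553, -0.2985, 0.0445]
ee_rot: [0.999, 0.05, -0.003, 0.0]
ft_force: [-0.4, -0.6, -3.2]
gripper_width: 0.0517
grasp_force: 13.3
clock: 53.0
ee_pos: [0.5533, -0.2984, 0.0444]
ee_rot: [0.999, 0.05, -0.003, 0.0]
ft_force: [-3.2, 1.9, 5.4]
gripper_width: 0.0516
grasp_force: 13.3
clock: 53.3
ee_pos: [0.5544, -0.2984, 0.0444]
ee_rot: [0.999, 0.05, -0.002, 0.0]
ft_force: [-1.6, 3.0, 8.4]
gripper_width: 0.0515
grasp_force: 13.3
```

```bash
python3 -m creep '[-0.18,0,0,-0.001,0,-0.19,0,0,-0.0015,0,-0.2,0,0,-0.0015,0,-0.22,0,0,-0.0015,0,-0.26,0,0,-0.0015,0,-0.32,0,0,-0.0015,0,-0.32,0,0,-0.0015,0,-0.32,0,0,-0.0015,0]'; python3 -m creep '[-0.32,0,0,-0.005,0,-0.32,0,0,-0.02,0,-0.32,0,0,-0.05,0,-0.32,0,0,-0.09,0,-0.32,0,0,-0.13,0,-0.32,0,0,-0.16,0,-0.32,0,0,-0.18,0,-0.32,0,0,-0.18,0]'; python3 -m creep '[0.2,-0.03,-0.01,0,0,0.6,-0.065,-0.03,0,0,1,-0.1,-0.05,0,0,1,-0.13,-0.07,0,0,1,-0.15,-0.09,0,0,1,-0.16,-0.1,0,0,1,-0.16,-0.11,0,0,1,-0.16,-0.11,0,0]'
python3 - <<'E'
from h import *
c=read_camera("top"); np.savez("top12.npz",**c)
b=cv2.resize(c["img"][100:250,200:450],(800,480),interpolation=cv2.INTER_CUBIC)
cv2.imwrite("pics/t12.png",b[:,:,::-1])
P=pts(c);z=P[...,2];L=np.stack([(P[...,:2]-C)@EX,(P[...,:2]-C)@EY],-1)
m=(z>.060)&(z<.071)&(L[...,0]<-.15)&(L[...,0]>-.29)&(abs(L[...,1])<.18)
for k in comps(m,30): print(k[0],loc(ray(c,*k[1],.066)),np.median(z[k[2]]))
for k in comps(brass(c),8):
    l=loc(ray(c,*k[1],.054))
    if -.29<l[0]<-.13 and abs(l[1])<.18: print("nut",l,np.median(z[k[2]]),z[k[2]].max())
d,M=local([.5,-.16,.05]);print(d,M[:,2],get_state()["ee_pos"],np.arctan2(M[1,0],M[0,0]))
E
```

```text
clock: 54.1
ee_pos: [0.553, -0.2986, 0.044]
ee_rot: [0.999, 0.05, -0.003, 0.0]
ft_force: [0.2, -0.4, 0.3]
gripper_width: 0.0571
grasp_force: 0.0
clock: 54.9
ee_pos: [0.5558, -0.2997, 0.2293]
ee_rot: [0.999, 0.05, 0.001, 0.002]
ft_force: [-0.7, -0.4, -0.3]
gripper_width: 0.0577
grasp_force: 0.0
clock: 55.7
ee_pos: [0.3842, -0.2035, 0.2249]
ee_rot: [0.999, 0.051, -0.002, -0.0]
ft_force: [-0.1, 0.3, -0.5]
gripper_width: 0.0032
grasp_force: 0.0
213 [-0.2346 -0.1344] 0.06500709407412059
nut [-0.1441  0.0155] 0.05748051458539481 0.06294846941053052
nut [-0.1426  0.0815] 0.05767795938532759 0.06171760927124297
nut [-0.1427  0.148 ] 0.05708175987608618 0.06427600489078239
nut [-0.2614  0.015 ] 0.054975966292785235 0.0608172043188078
nut [-0.2601  0.0802] 0.05582678415239354 0.06148430014573182
nut [-0.2602  0.1477] nan nan
[ 0.1204 -0.0326  0.1743] [-0.0052 -0.0012 -1.    ] [ 0.3844 -0.2044  0.2249] 0.10162689314111295
```

View pics/t12.png

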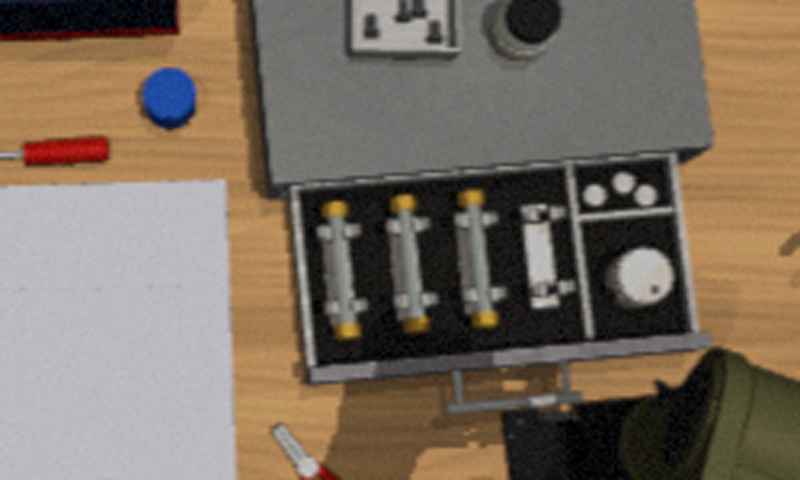

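```bash
python3 -m creep '[1,0.02,-0.008,0,0,1,0.05,-0.02,0,0,1,0.07,-0.027,0,0,1,0.07,-0.027,0,0,1,0.07,-0.027,0,0,1,0.07,-0.027,0.03,0,1,0.07,-0.027,0.06,0,1,0.07,-0.027,0.09,0]'
python3 - <<'E'
from h import *
print(local([.4503,-.1708,.045])[0],get_state()["joint_pos"])
E
```

```text
clock: 56.55
ee_pos: [0.4497, -0.1724, 0.1338]
ee_rot: [0.999, 0.049, -0.003, 0.001]
ft_force: [0.8, -0.4, -0.4]
gripper_width: 0.0005
grasp_force: 0.0
[ 0.0012 -0.0016  0.0888] [-0.2203  0.0218  0.5396  1.9842 -0.0091  1.143  -1.1494]
```

```bash
python3 -m creep '[1,0,0,0.02,0,1,0,0,0.04,0,1,0,0,0.06,0,1,0,0,0.075,0,1,0,0,0.085,0,1,0,0,0.089,0,1,0.002,0,0.089,0,1,0.004,0,0.089,0]'; python3 -m creep '[1,0.002,0,0,0,1,0.004,0,0,0,1,0.007,0,0,0,1,0.011,0,0,0,1,0.016,0,0,0,1,0.021,0,0,0,1,0.026,0,0,0,1,0.031,0,0,0]'; python3 -m creep '[1,0.005,0,0,0,1,0.01,0,0,0,1,0.015,0,0,0,1,0.02,0,0,0,1,0.025,0,0,0,1,0.03,0,0,0,1,0.035,0,0,0,1,0.04,0,0,0]'
```

```text
clock: 57.35
ee_pos: [0.4543, -0.1712, 0.0462]
ee_rot: [0.999, 0.05, -0.002, 0.001]
ft_force: [-2.9, -0.8, -1.1]
gripper_width: 0.0004
grasp_force: 1.6
clock: 58.15
ee_pos: [0.4851, -0.1676, 0.0453]
ee_rot: [0.999, 0.05, -0.003, 0.0]
ft_force: [-1.9, -1.0, 1.4]
gripper_width: 0.0006
grasp_force: 1.2
clock: 58.95
ee_pos: [0.5249, -0.1636, 0.0451]
ee_rot: [0.999, 0.05, -0.003, 0.0]
ft_force: [-1.5, -0.8, 1.3]
gripper_width: 0.0005
grasp_force: 1.2
```

```bash
python3 -m creep '[1,0.005,0,0,0,1,0.01,0,0,0,1,0.015,0,0,0,1,0.02,0,0,0,1,0.025,0,0,0,1,0.03,0,0,0,1,0.035,0,0,0,1,0.04,0,0,0]'; python3 -m creep '[1,0.005,0,0,0,1,0.01,0,0,0,1,0.015,0,0,0,1,0.02,0,0,0,1,0.025,0,0,0,1,0.03,0,0,0,1,0.035,0,0,0,1,0.04,0,0,0]';python3 -m creep '[1,0.004,0,0,0,1,0.008,0,0,0,1,0.012,0,0,0,1,0.015,0,0,0,1,0.018,0,0,0,1,0.021,0,0,0,1,0.023,0,0,0,1,0.024,0,0,0]'
```

```text
clock: 59.75
ee_pos: [0.5647, -0.1596, 0.0449]
ee_rot: [0.999, 0.05, -0.003, 0.0]
ft_force: [-1.7, -0.0, 1.1]
gripper_width: 0.0002
grasp_force: 1.1
clock: 60.55
ee_pos: [0.6045, -0.1556, 0.0447]
ee_rot: [0.999, 0.05, -0.003, 0.0]
ft_force: [-2.7, 0.2, 2.1]
gripper_width: 0.0005
grasp_force: 1.2
clock: 61.35
ee_pos: [0.6281, -0.1533, 0.0445]
ee_rot: [0.999, 0.05, -0.003, 0.0]
ft_force: [-2.8, 0.1, 0.7]
gripper_width: 0.0002
grasp_force: 1.0
```

```bash
python3 -m creep '[1,0.002,0,0,0,1,0.004,0,0,0,1,0.006,0,0,0,1,0.008,0,0,0,1,0.009,0,0,0,1,0.01,0,0,0]'; python3 -m creep '[1,0.001,0,0,0,1,0.002,0,0,0,1,0.003,0,0,0,1,0.003,0,0,0]';python3 -m creep '[1,0.001,0,0,0,1,0.002,0,0,0,1,0.002,0,0,0]'
```

```text
clock: 61.95
ee_pos: [0.6379, -0.1523, 0.0445]
ee_rot: [0.999, 0.05, -0.003, 0.0]
ft_force: [-2.0, 0.1, 1.4]
gripper_width: 0.001
grasp_force: 1.0
clock: 62.35
ee_pos: [0.6407, -0.152, 0.0444]
ee_rot: [0.999, 0.05, -0.003, 0.0]
ft_force: [-3.1, 0.0, 1.3]
gripper_width: 0.0006
grasp_force: 1.4
clock: 62.65
ee_pos: [0.6406, -0.152, 0.0444]
ee_rot: [0.999, 0.05, -0.005, -0.0]
ft_force: [-9.0, 1.0, 6.4]
gripper_width: 0.0005
grasp_force: 4.5
```

```bash
python3 -m creep '[1,0.001,0,0,0,1,0.001,0,0,0]'|sed -n 2,4p; python3 -m creep '[1,-0.004,0,0,0,1,-0.0085,0,0,0,1,-0.0085,0,0,0,1,-0.0085,0,0,0,1,-0.0085,0,-0.02,0,1,-0.0085,0,-0.05,0,1,-0.0085,0,-0.09,0,1,-0.0085,0,-0.13,0]'; python3 -m creep '[1,-0.03,0,-0.02,0,1,-0.06,0,-0.05,0,1,-0.1,0,-0.07,0,1,-0.14,0,-0.07,0,1,-0.16,0,-0.07,0,1,-0.16,0,-0.07,0,1,-0.16,0,-0.07,0]'
python3 - <<'E'
from h import *
c=read_camera("top")
P=pts(c);z=P[...,2];L=np.stack([(P[...,:2]-C)@EX,(P[...,:2]-C)@EY],-1)
m=(z>.060)&(z<.072)&(L[...,0]<-.08)&(L[...,0]>-.33)&(abs(L[...,1])<.21)
for k in comps(m,30): print("front",k[0],np.median(L[k[2]],0),L[k[2]].min(0),L[k[2]].max(0))
m=(z>.050)&(z<.063)&(L[...,0]<-.13)&(L[...,0]>-.33)&(abs(L[...,1])<.08)
for k in comps(m,15): print("bar",k[0],np.median(L[k[2]],0))
cv2.imwrite("pics/t13.png",cv2.resize(c["img"],(800,600))[:,:,::-1])
E
```

```text
ee_pos: [0.6406, -0.152, 0.0444]
ee_rot: [0.999, 0.05, -0.006, -0.0]
ft_force: [-11.5, 0.6, 8.5]
clock: 63.65
ee_pos: [0.6362, -0.1521, 0.1755]
ee_rot: [0.999, 0.05, -0.003, 0.0]
ft_force: [1.1, -0.1, 1.2]
gripper_width: 0.0003
grasp_force: 0.0
clock: 64.35
ee_pos: [0.4781, -0.168, 0.2459]
ee_rot: [0.999, 0.05, -0.002, 0.0]
ft_force: [0.6, 0.2, 0.2]
gripper_width: 0.0007
grasp_force: 0.0
bar 160 [-0.1544  0.0008]
```

View pics/t13.png

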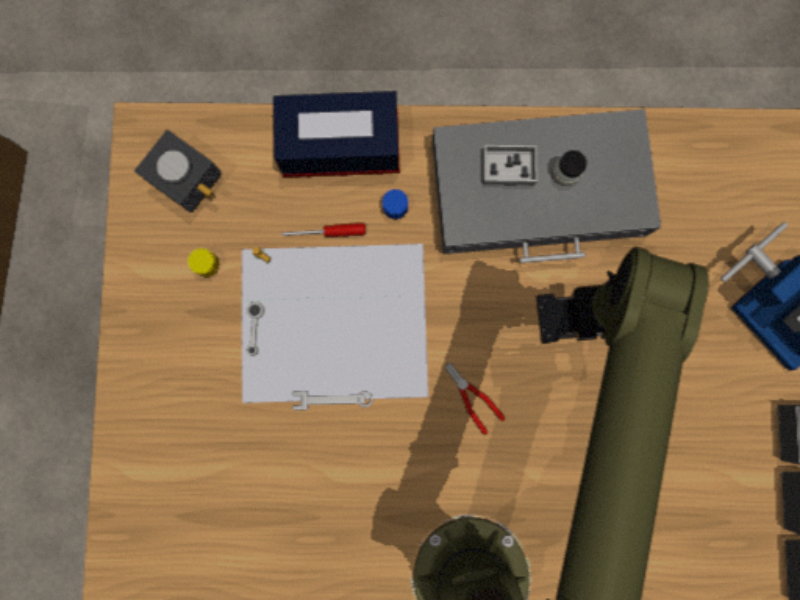

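The drawer is shut: the bar is at local x = -0.154 m, against -0.155 expected. All three glasses and the piston are inside, and every other part is where it was. The arm is clear of everything.

```bash
python3 -c "
from workcell import *
print(sign_off())"
```

```text
the job is handed in; nothing more can be done
None
```

The job is handed in: all three sight glasses are snapped home in clips 1–3, the piston stands upright in its bay, and the drawer is fully shut, with grip held at about 16 N or less and insertion force under 15 N (one joint reading touched 0.0592 against its 0.06 limit mid-run).

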